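Change the clay embossing bench over from roller to stamps

ROBOT

A 6-joint arm with a two-finger parallel gripper is mounted at the origin on the work surface. World frame = base frame: x ahead of the robot, y to its left, z up, the work surface at z = 0. Lengths are in m, angles in degrees, forces in N, time in s.
With the tool pointing down it reaches from about 0.35 to 0.725 m from the base axis. Payload 6 kg.
Tool frame: the origin (TCP) lies midway between the tips of the shut fingers; the grasp point (between the pads) lies 19 mm behind it; z points along the fingers, y is the line along which they close (so a half turn about z gives the same grasp; the last joint's range is limited). The gripper opens to 85 mm and grips with 20 to 120 N. Pads are 22 mm wide; open, the fingers measure 114 mm over their backs; the gripper's body (76 mm by 85 mm) begins 54 mm behind the grasp point. The pads swing forward as they close: fully open they stand 13 mm farther back than shut.
Start: joints at [94.292, 2.303, 4.859, 0, -92.561, -19.12], TCP at [0.154, 0.58, 0.231] pointing down, gripper open.
Joint ranges: [-146.85, 146.85], [-73.84, 115.35], [-62.03, 85.46], [-188.31, 113.3], [-161.28, -10.13], [-171.36, 171.36]. Speed limits (degrees/s): [147.25, 147.25, 172.46, 180, 180, 180].

INTERFACE

Orientations are given as [roll, pitch, yaw] about the fixed x, y, z axes, in that order (R = Rz(yaw) Ry(pitch) Rx(roll)).
In Python, from workcell import bot gives the robot as it stands.
- The arm moves only by the tool servo_tool, never from a script. Its argument "deltas" is a list of rows, each a list of 3 entries, a list of its own where there are three numbers: the shift along the tool's x, y, z each as a share of 2.5 cm, from -1 to 1, then the turn, a rotation vector about the tool's x, y, z each as a share of 60 degrees, from -1 to 1, then the gripper's target within -1 to 1 (shut at 1, half-way at 0, fully open at -1). A call has 1 to 10 rows; each row shifts and turns the commanded pose from where the row before left it, along the tool's axes as they then stand; what a row does not reach is not made up. A row lasts 1/8 s, in which the tool goes at most 62.5 mm and 10.7 degrees, less where a joint would pass 70% of its speed; a pose out of reach is approached as far as the arm can. A call with a number of a shift or a turn outside -1 to 1 is refused whole. A call with a gripper value outside its range is refused whole. The fingers move at their own pace and stop on an object; "squeeze" is the grip in N (left out, the last holds). Time passes only in rows, so rows that do not move let the fingers close. It gives the time, the measured TCP pose, the force, the opening and the grip force at its end, in the units of the state.
- bot.sense(): the state, without advancing time (a new reading comes with each control period).
- bot.grab_frame(name): name is "scene" or "top"; returns a dict with "pixels" (420x560x3 uint8, blue, green, red), "vertical_fov" (degrees; the focal length in pixels is half the picture's height over the tangent of half this angle, whatever the lens; pixels are square), "cx", "cy" (the principal point, pixels), "k1" (the pictures are not rectified: a ray, as slopes to the right and down, at radius r is drawn at 1 + k1 r^2 times it, then the intrinsics apply), "world_from_camera" (4x4, takes a point from camera to world coordinates). Camera axes: x right, y down, z forward; pixel columns grow to the right and rows downward; lengths in m; the calibration is good to about 2 mm. A picture is of the moment at which its call begins. There is no depth.
- bot.close_job(): hands the job in; it is judged then, once.
Trained networks look in a picture, given as the dict that the camera call returned (one of the last four; its "shot" number tells which), for a name from the list of things; names that differ only in an ending like _2 or _b are one class to them, and where a whole thing is asked for, a point or a joint stands for the part that bears it (a point fixed in the world has none). Each returns a list of dicts, best first, with "p" (0 to 1); they miss things now and then, are a little off and sometimes report something else, mostly with a low value. They report only what shows in the picture. A call takes as long as a camera call. They do not tell look-alikes from the thing itself.
- bot.regions_of(picture, query): "region" (420x560 bool, what is visible of it) and "extent" ([centre column, centre row, width, height] in pixels, round what is visible of it).
The state is a dict: "clock": time; "joints": joint angles; "qvel": joint speeds; "effort": joint torques, N m; "eef_pos": TCP position; "tcp_rot": TCP orientation; "wrist_force": force on the tool from outside, world axes, zero at the start; "torque": the same for the moment, N m; "opening": finger opening in m; "gripper_force": force on a finger pad.
Only numpy, scipy, OpenCV 4.12 (cv2) and the standard library are available. Lean on these libraries where they do the work, as an engineer would, in place of code of your own. Each camera call takes 0.05 s, during which the arm holds its last target. There are 200 camera calls.

TASK

Change the embossing bench over from the pattern roller to the hand stamps. First flip the red cam lever on the green stand right back, leave it open, and lower the roller's axle out through the open lower ends of its slots, then lay the roller in the wooden cradle with both axle ends in the notches. After that drop every stamp on the table fully home into a pocket of its own in the aluminium bed, its grip towards the robot so that the lever can pass, swing the bed's red-ended locking lever fully down across the stamps, and leave the pots, jar and paddle where they are.

Things in the scene. Friction and masses are not known exactly. Their poses are not given: they have to be found in the camera images.
- stand: green steel stand, fixed, 150 x 200 mm foot, 155 mm high. Origin on the table under the seated roller's axle; -x is its front (to the robot), y runs along the axle. Two 12 mm cheeks centred at y = -77 and +77 mm, each with a slot 24 mm wide running from a level seat down and forward at 45 degrees to an open lower front end. Uprights at x = 10 to 32; cross bar between them below z = 55 mm.
- stand_seat (a point): centre of the seated roller, stand frame x = 0, z = 120 mm (axes as the stand's). The axle rests on a floor at z = 113, behind a 4 mm lip at x = -9, rear wall at x = +10, slot ceiling at z = 143 mm
- slot_mouth (a point): axle centre just out of the slots' open ends, stand frame x = -68, z = 77 mm. Axle path that clears all (x, z in mm): seat (0, 120), up to (0, 127), forward to (-18, 127), straight down at 45 degrees to (-68, 77), forward to x = -105 before rising past the upper jaws
- cam (a joint): red-handled cam lever on the outer face of the stand's +y cheek, rad. 0 = shut: handle upright, steel lobe hanging across the slot in front of the axle. Grows to 1.3 as the handle is pushed back (towards the stand's +x) and down; open from 1.0 on. Stiff hinge (0.45 N m), stays where it is left.
- cam_hinge (a point): pivot of the cam lever, in stand frame x = -30, y = 91, z = 150 mm; hinge axis along the stand's y. The handle is a bar 16 x 16 mm reaching 97 mm from the pivot (red from 42 mm), the lobe 64 mm the other way
- roller: wooden pattern roller, 130 mm long, 52 mm diameter, on a steel axle 14 mm thick and 200 mm long overall, 0.45 kg or so. Origin at its centre, y along the axle. Starts seated in the stand; stays there by itself with the cam open.
- cradle: wooden cradle, fixed, foot 60 x 210 mm, two upright 90-degree V notches 18 mm thick, centred at y = -85 and +85 mm, 60 mm high, each opening 50 mm across at the top. Origin under its centre; y runs from notch to notch.
- cradle_seat (a point): centre of the roller when it lies in the cradle: 50 mm above the table; axes as the cradle's
- bed: aluminium stamp bed, fixed, 116 x 200 mm, 20 mm high; its -x side faces the robot. Origin under its centre. Three pockets in a row along y, 96 (x) by 56 (y) mm, floor at 8 mm, walls 12 mm high, 6 mm between pockets.
- pocket0 (a point): centre of the floor of the pocket at the bed's y = -62 mm (8 mm above the table): where a seated stamp's origin lies; axes as the bed's
- pocket1 (a point): the same, middle pocket, y = 0
- pocket2 (a point): the same, pocket at y = +62 mm, next to the lever's hinge
- lock (a joint): locking lever of the bed, rad: 0 = shut, lying along the bed over the stamps' bare ends 3 mm above them; about 1.57 = upright; starts leaning a little outwards (1.6 to 1.8; stop at 1.85). Stays where it is left (0.35 N m). It cannot shut on a stamp that is not home or is the wrong way round.
- lock_hinge (a point): pivot of the locking lever, bed frame x = 22, y = 130, z = 39 mm; hinge axis along the bed's x. The lever is a steel bar 18 mm wide, 12 mm thick, 215 mm long, whose last 58 mm is a red grip 22 mm wide, its upper face 10 mm above the bar's mid-line. When shut it points to the bed's -y.
- stamp0: blue-gripped stamp: rubber-faced wooden block 90 x 50 mm, 22 mm thick, with an upright grip 30 mm (x) by 36 mm (y) at x = -20 mm, rising to 62 mm. Origin: centre of the underside. Starts on the table with its grip end (-x) towards the robot; 0.2 kg or so. May be absent.
- stamp1: yellow-gripped stamp: rubber-faced wooden block 90 x 50 mm, 22 mm thick, with an upright grip 30 mm (x) by 36 mm (y) at x = -20 mm, rising to 62 mm. Origin: centre of the underside. Starts on the table with its grip end (-x) towards the robot; 0.2 kg or so. May be absent.
- stamp2: white-gripped stamp: rubber-faced wooden block 90 x 50 mm, 22 mm thick, with an upright grip 30 mm (x) by 36 mm (y) at x = -20 mm, rising to 62 mm. Origin: centre of the underside. Starts on the table with its grip end (-x) towards the robot; 0.2 kg or so. May be absent.
- pot_a: terracotta bowl 110 mm wide, 75 mm high; bystander, leave alone
- pot_b: terracotta bowl 100 mm wide, 70 mm high; bystander, leave alone
- jar: amber glaze jar 70 mm wide, 100 mm high; bystander, leave alone
- paddle: wooden paddle 240 mm long lying flat; bystander, leave alone
There are look-alikes about, which are no part of the job. Leave any purple or turquoise look-alike of the stamp0 alone.

How it is judged:
By the outcome, as a careful person would: the job done as asked, in the order asked, and still so for the second after the job is handed in, with the robot touching nothing.
Of stamp0, stamp1, stamp2 only 2 to 3 are there at a start; the rules pass over those that are not, and their reading is None.
At some moment in a run one of stamp0, stamp1, stamp2 may be knocked a few centimetres aside while the robot is not near it.
It also fails if it takes over 200 s, if anything falls off the work surface, if the arm or the gripper's body presses on something with over 40 N, if the wrist force passes 120 N, or if a joint passes its speed limit or range.

## Working session

There is one attempt and no reset: what is moved stays moved. The work goes in short steps, Python scripts to look and compute and a tool call to move; the robot and the scene stay as the last step left them, time stands still between calls to the robot, and variables do not carry over. Pictures are saved under pics/ and viewed, at most 14 in all, crops included, and the job is handed in when it is done.

Besides the shell and the picture viewer there is one more tool, called as a command line: name --argument value ..., lists and objects as JSON in quotes. servo_tool: Moves the arm, as the interface text tells. Shift numbers are shares of 2.5 cm and turn numbers shares of 60 degrees, none past 1 either way. Its arguments: {"type":"object","properties":{"deltas":{"type":"array"},"squeeze":{"type":"number"}},"required":["deltas"]}

```bash
mkdir -p pics; ls; cat > h.py <<'E'
import numpy as np, cv2
from workcell import bot
def cam(f):
    h=f["pixels"].shape[0]; F=h/2/np.tan(np.radians(f["vertical_fov"])/2)
    return F
def ray(f,u,v):
    F=cam(f); d=np.array([(u-f["cx"])/F,(v-f["cy"])/F]); r=d.copy()
    for _ in range(20): r=d/(1+f["k1"]*(r@r))
    T=np.array(f["world_from_camera"]); return T[:3,3],T[:3,:3]@np.array([r[0],r[1],1])
def atz(f,u,v,z):
    o,d=ray(f,u,v); return o+d*(z-o[2])/d[2]
def proj(f,P):
    F=cam(f); T=np.array(f["world_from_camera"]); P=np.atleast_2d(P)
    c=(P-T[:3,3])@T[:3,:3]; s=c[:,:2]/c[:,2:]; s=s*(1+f["k1"]*(s**2).sum(1,keepdims=True))
    return s*F+[f["cx"],f["cy"]]
E
python3 - <<'E'
from h import *
for n in("scene","top"):
    f=bot.grab_frame(n); cv2.imwrite(f"pics/{n}0.png",f["pixels"]); T=np.array(f["world_from_camera"]); print(n,f["vertical_fov"],f["k1"],T.round(3).tolist())
    for q in("stand","cam","roller","cradle","bed","lock","stamp0","stamp1","stamp2"):
        print(q,[(round(d["p"],2),np.round(d["extent"]).astype(int).tolist()) for d in bot.regions_of(f,q)[:4]])
print(bot.sense())
E
```

```text
pics
scene 52.28225205087331 -0.021051269132146562 [[0.004, 0.715, -0.699, 1.427], [1.0, 0.012, 0.019, 0.028], [0.022, -0.699, -0.715, 1.025], [0.0, 0.0, 0.0, 1.0]]
stand [(0.84, [162, 219, 81, 80])]
cam [(0.53, [184, 202, 10, 35])]
roller [(0.85, [157, 212, 57, 27]), (0.45, [351, 280, 27, 42])]
cradle [(0.89, [253, 209, 64, 31]), (0.34, [398, 199, 30, 59]), (0.22, [213, 291, 40, 43])]
bed [(0.81, [359, 216, 113, 86]), (0.66, [251, 207, 65, 28]), (0.28, [282, 262, 16, 35])]
lock [(0.83, [397, 198, 32, 55]), (0.35, [282, 263, 16, 37])]
stamp0 [(0.93, [369, 185, 27, 26]), (0.9, [222, 256, 18, 33]), (0.86, [205, 186, 17, 22]), (0.81, [257, 263, 10, 32])]
stamp1 [(0.93, [369, 185, 27, 26]), (0.9, [222, 256, 18, 33]), (0.86, [205, 186, 17, 22]), (0.81, [257, 263, 10, 32])]
stamp2 [(0.93, [369, 185, 27, 26]), (0.9, [222, 256, 18, 33]), (0.86, [205, 186, 17, 22]), (0.81, [257, 263, 10, 32])]
top 48.87481866295312 -0.08783906468388308 [[0.002, -0.996, 0.091, 0.424], [-1.0, -0.001, 0.013, 0.038], [-0.013, -0.091, -0.996, 1.298], [0.0, 0.0, 0.0, 1.0]]
stand [(0.58, [408, 214, 92, 72])]
cam [(0
[... 500 characters left out ...]
0.77, [296, 169, 22, 31])]
{'clock': 1.0, 'joints': array([ 9.42934772e+01,  2.30426664e+00,  4.85805934e+00, -2.55713810e-03,
       -9.25615747e+01, -1.91201553e+01]), 'qvel': array([-0.0392043 ,  0.00352995,  0.08403902, -0.04295046, -0.00636782,
        0.05065674]), 'effort': array([ 2.07890014e-03, -3.67923367e+01,  3.47448528e+01,  6.93300202e+00,
       -9.08154871e-04,  8.55874049e-06]), 'eef_pos': array([0.15349324, 0.5800031 , 0.2312368 ]), 'tcp_rot': array([ 1.79991811e+02, -1.35320135e-04, -1.48265640e+01]), 'wrist_force': array([ 0.11162563, -0.20007548,  0.65879967]), 'torque': array([-0.01619639, -0.00646151, -0.00619333]), 'gripper_force': 0.0, 'opening': 0.0849321110342163}
```

```bash
python3 - <<'E'
import cv2
a=cv2.imread("pics/scene0.png");cv2.imwrite("pics/s1.png",cv2.resize(a[130:360,100:440],None,fx=2.35,fy=2.35,interpolation=cv2.INTER_CUBIC))
a=cv2.imread("pics/top0.png");cv2.imwrite("pics/t1.png",cv2.resize(a[110:380,90:490],None,fx=2,fy=2,interpolation=cv2.INTER_CUBIC))
E
```

```text
(no output)
```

View pics/s1.png

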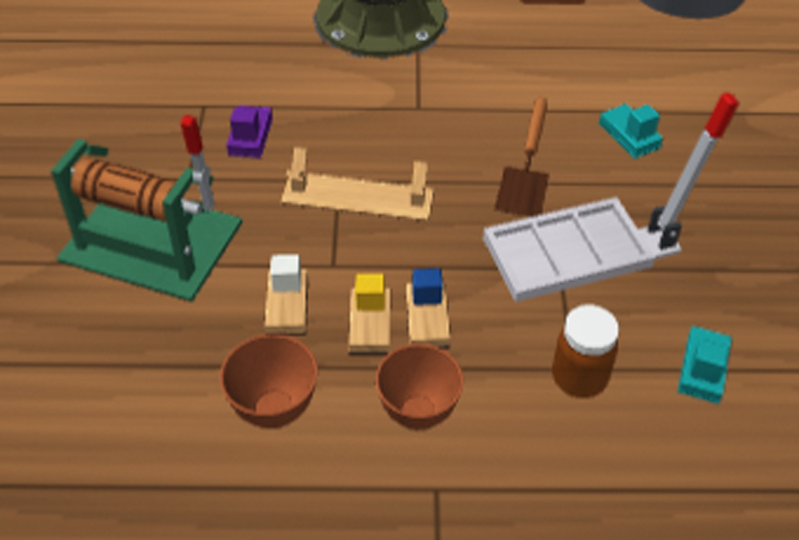

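View pics/t1.png

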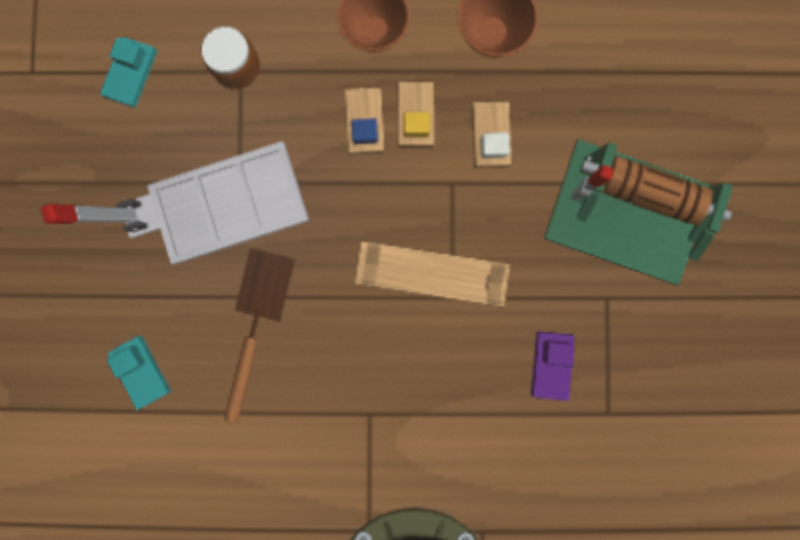

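The scene shows three real stamps in crop coordinates (top view): white (492,135), yellow (416,113) and blue (365,120). The look-alikes are turquoise at (128,72) and (138,372) and purple at (553,366), and I'll leave those alone. The grip colours match the description and all the grips face the robot. Next I'll fit poses to the silhouettes.

```bash
cat > fit.py <<'E'
from h import *
from scipy.optimize import minimize
def box(x0,x1,y0,y1,z0,z1): return np.array([[x,y,z] for x in(x0,x1) for y in(y0,y1) for z in(z0,z1)])/1000.
def cyl(r,L,z):
    a=np.linspace(0,2*np.pi,24); return np.array([[r*np.cos(t),y,z+r*np.sin(t)] for t in a for y in(-L/2,L/2)])/1000.
STAMP=[box(-45,45,-25,25,0,22),box(-35,-5,-18,18,22,62)]
BED=[box(-58,58,-100,100,0,20)]
ROLL=[cyl(26,130,120)]
CRADLE=[box(-30,30,-105,105,0,12)]
def place(P,p): 
    c,s=np.cos(p[2]),np.sin(p[2]); return P@np.array([[c,s,0],[-s,c,0],[0,0,1]])+[p[0],p[1],0]
S=4
def render(f,parts,p,off,shape):
    im=np.zeros((shape[0]*S,shape[1]*S),np.uint8)
    for P in parts:
        q=(proj(f,place(P,p))-off+0.5)*S-0.5
        h=cv2.convexHull(q.astype(np.float32)); cv2.fillConvexPoly(im,np.round(h*16).astype(np.int32),255,cv2.LINE_AA,4)
    return cv2.resize(im,(shape[1],shape[0]),interpolation=cv2.INTER_AREA)/255.
def fit(obs,parts,p0):
    """obs: list of (frame, mask)"""
    d=[]
    for f,m in obs:
        y,x=np.nonzero(m); a,b=max(x.min()-15,0),max(y.min()-15,0)
        d.append((f,m[b:y.max()+16,a:x.max()+16].astype(float),np.array([a,b])))
    def cost(v):
        p=[v[0],v[1],v[2]/5]; return sum(np.abs(render(f,parts,p,o,m.shape)-m).sum()/m.sum() for f,m,o in d)
    best=None
    for s in((.02,.02,.3),(.006,.006,.1)):
        v0=np.array([p0[0],p0[1],p0[2]*5]) if best is None else best.x
        best=minimize(cost,v0,method="Nelder-Mead",options=dict(initial_simplex=np.array([v0]+[v0+np.eye(3)[i]*s[i] for i in range(3)]),xatol=1e-5,fatol=1e-5))
    return np.array([best.x[0],best.x[1],np.degrees(best.x[2]/5)]),best.fun
def near(f,q,u,v,r=12):
    c=[x for x in bot.regions_of(f,q) if np.hypot(x["extent"][0]-u,x["extent"][1]-v)<r]
    return c[0]["region"] if c else None
E
python3 - <<'E'
from fit import *
fs=bot.grab_frame("scene"); ft=bot.grab_frame("top")
jobs=[("white","stamp0",STAMP,(336,178),(222,256),0,0.02),("yellow","stamp0",STAMP,(298,167),(257,263),0,.02),("blue","stamp0",STAMP,(273,170),(282,262),0,.02),
("bed","bed",BED,(200,210),(340,235),.28,.02),("roller","roller",ROLL,(419,205),(157,212),-.3,.12),("cradle","cradle",CRADLE,(306,246),(253,209),-.15,.01)]
out=ft["pixels"].copy(); outs=fs["pixels"].copy()
for n,q,parts,t,s,yaw,z in jobs:
    R=40 if n=="bed" else 14
    mt=near(ft,q,*t,R); ms=near(fs,q,*s,R)
    c=atz(ft,*t,z); 
    if n=="bed":
        for nm,f,cc in (("t",ft,t),("s",fs,s)):
            hsv=cv2.cvtColor(f["pixels"],cv2.COLOR_BGR2HSV); g=((hsv[...,1]<45)&(hsv[...,2]>90)).astype(np.uint8)
            g=cv2.morphologyEx(g,cv2.MORPH_OPEN,np.ones((9,9)));k,l=cv2.connectedComponents(g)
            lab=l[cc[1]-10:cc[1]+10,cc[0]-10:cc[0]+10]; g=l==np.bincount(lab[lab>0]).argmax()
            if nm=="t": mt=g
            else: ms=g
    for nm,obs in (("both",[(ft,mt),(fs,ms)]),("top",[(ft,mt)]),("scene",[(fs,ms)])):
        obs=[o for o in obs if o[1] is not None]
        if not obs: print(n,nm,"none"); continue
        p,e=fit(obs,parts,(c[0],c[1],yaw)); print(n,nm,p.round(4),round(e,3))
        if nm=="both":
            for P in parts:
                for f,o in((ft,out),(fs,outs)):
                    h=cv2.convexHull(proj(f,place(P,[p[0],p[1],np.radians(p[2])])).astype(np.float32)); cv2.polylines(o,[np.round(h*16).astype(np.int32)],True,(255,255,0),1,cv2.LINE_AA,4)
a=cv2.resize(out[150:300,110:470],None,fx=2.2,fy=2.2,interpolation=cv2.INTER_CUBIC);b=cv2.resize(outs[160:290,110:430],None,fx=2.475,fy=2.475,interpolation=cv2.INTER_CUBIC)[:268]
b=cv2.resize(b,(a.shape[1],b.shape[0]))
cv2.imwrite("pics/ov.png",np.vstack([a,b])[:600])
E
```

```text
white both [ 0.6294 -0.1073  2.9727] 0.196
white top [ 0.6282 -0.1082  0.4767] 0.099
white scene [ 0.6303 -0.1071  3.1922] 0.081
yellow both [ 0.6596 -0.0018 -0.1466] 0.174
yellow top [ 0.6592 -0.0024 -0.7179] 0.072
yellow scene [ 6.5970e-01 -3.0000e-04  2.2327e+00] 0.067
blue both [0.6482 0.0697 1.5227] 0.241
blue top [0.6482 0.0683 1.6651] 0.056
blue scene [0.6464 0.0707 0.8119] 0.155
bed both [ 0.5313  0.2629 18.1534] 0.135
bed top [ 0.5317  0.2618 18.1429] 0.065
bed scene [ 0.5311  0.2638 18.2227] 0.067
roller both [  0.5397  -0.3116 -19.0945] 0.363
roller top [  0.5397  -0.3109 -18.8847] 0.127
roller scene [  0.5379  -0.318  -19.6984] 0.23
cradle both [ 0.434  -0.0238 -8.6395] 0.262
cradle top [ 0.4335 -0.0246 -8.6104] 0.051
cradle scene [ 0.4354 -0.0228 -8.2038] 0.204
```

View pics/ov.png

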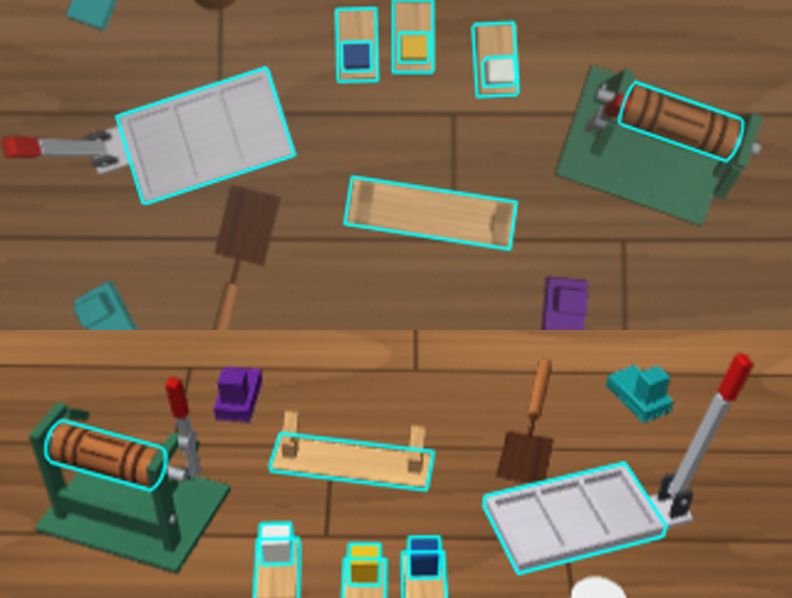

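servo_tool --deltas '[[[0, 0, -0.3], [0, 0, 0.157], 1], [[0, 0, -0.3], [0, 0, 0.157], 1], [[0, 0, -0.3], [0, 0, 0.157], 1], [[0, 0, -0.3], [0, 0, 0.157], 1], [[0, 0, -0.3], [0, 0, 0.157], 1], [[0, 0, -0.3], [0, 0, 0.157], 1], [[0, 0, -0.3], [0, 0, 0.157], 1], [[0, 0, -0.3], [0, 0, 0.157], 1], [[0, 0, -0.3], [0, 0, 0.157], 1], [[0, 0, -0.3], [0, 0, 0.157], 1]]' --squeeze 60

```text
clock: 2.95
eef_pos: [0.1535, 0.58, 0.3065]
tcp_rot: [-180.0, -0.0, -109.3]
wrist_force: [-0.0, 0.4, 0.4]
opening: 0.0001
gripper_force: 0.0
```

```bash
cat > go.py <<'E'
import sys, numpy as np
from workcell import bot
from scipy.spatial.transform import Rotation as R
FR=dict(stand=(.540,-.311,-18.8),cradle=(.434,-.0245,-8.5),bed=(.5315,.2625,18.15),white=(.629,-.1077,1.5),yellow=(.6594,-.0018,.5),blue=(.648,.0695,1.5),w=(0,0,0))
def go(frame,x,y,z,yaw=None):
    s=bot.sense(); o=FR[frame]; t=np.radians(o[2]); c,n=np.cos(t),np.sin(t)
    P=np.array([o[0]+c*x/1e3-n*y/1e3,o[1]+n*x/1e3+c*y/1e3,z/1e3])
    M=R.from_euler("xyz",s["tcp_rot"],degrees=True).as_matrix()
    d=M.T@(P-s["eef_pos"])/.025
    q=s["eef_pos"]-[o[0],o[1],0]; 
    psi=(o[2]-90 if yaw is None else yaw); dy=(s["tcp_rot"][2]-psi+180)%360-180
    W=R.from_euler("xyz",[180,0,psi],degrees=True).as_matrix()
    rv=(R.from_matrix(M.T@W)).as_rotvec(degrees=True)/60
    print(f"{frame}({x},{y},{z}): d25={d.round(2)} turn60={rv.round(3)} | now in frame mm",np.round([(c*q[0]+n*q[1])*1e3,(-n*q[0]+c*q[1])*1e3,q[2]*1e3],1),"r",np.hypot(*P[:2]).round(3))
if __name__=="__main__":
    for a in sys.argv[1:]:
        b=a.split(","); go(b[0],*map(float,b[1:]))
    s=bot.sense(); print(round(s["clock"],2),s["tcp_rot"].round(2),"F",s["wrist_force"].round(1),"open",round(s["opening"],4),round(s["gripper_force"],1),"j",s["joints"].round(0))
E
python3 go.py stand,-75,95,205
```

```text
stand(-75.0,95.0,205.0): d25=[ 24.74 -23.35   4.06] turn60=[-0.    -0.    -0.009] | now in frame mm [-653.   718.9  306.5] r 0.537
2.95 [-180.     -0.   -109.34] F [-0.   0.4  0.4] open 0.0001 0.0 j [  94.    4.   14.    0. -100. -114.]
```

servo_tool --deltas '[[[0.95, -1, 0], [0, 0, 0], 1], [[0.95, -1, 0], [0, 0, 0], 1], [[0.95, -1, 0], [0, 0, 0], 1], [[0.95, -1, 0], [0, 0, 0], 1], [[0.95, -1, 0], [0, 0, 0], 1], [[0.95, -1, 0], [0, 0, 0], 1], [[0.95, -1, 0], [0, 0, 0], 1], [[0.95, -1, 0], [0, 0, 0], 1], [[0.95, -1, 0], [0, 0, 0], 1], [[0.95, -1, 0], [0, 0, 0], 1]]'

```text
clock: 4.2
eef_pos: [0.3128, 0.2729, 0.3066]
tcp_rot: [-180.0, 0.0, -109.0]
wrist_force: [0.3, 0.2, 0.7]
opening: -0.0001
gripper_force: 0.0
```

servo_tool --deltas '[[[1, -1, 0], [0, 0, 0], 1], [[1, -1, 0], [0, 0, 0], 1], [[1, -1, 0], [0, 0, 0], 1], [[1, -1, 0], [0, 0, 0], 1], [[1, -1, 0], [0, 0, 0], 1], [[1, -1, 0], [0, 0, 0], 1], [[1, -1, 0], [0, 0, 0], 1], [[1, -1, 0], [0, 0, 0], 1], [[1, -1, 0], [0, 0, 0], 1], [[1, -1, 0], [0, 0, 0], 1]]'

```text
clock: 5.45
eef_pos: [0.4676, -0.0451, 0.3065]
tcp_rot: [-180.0, 0.0, -109.0]
wrist_force: [-0.4, 0.7, 0.4]
opening: -0.0002
gripper_force: 0.0
```

```bash
python3 go.py stand,-75,95,205
```

```text
stand(-75.0,95.0,205.0): d25=[ 5.33 -3.19  4.06] turn60=[-0.     0.    -0.004] | now in frame mm [-154.2  228.4  306.5] r 0.537
5.45 [-1.7997e+02  2.0000e-02 -1.0903e+02] F [-0.4  0.7  0.4] open -0.0002 0.0 j [  19.  -16.   -4.    0. -102.  -38.]
```

servo_tool --deltas '[[[0.8, -0.5, 0.6], [0, 0, 0], 1], [[0.8, -0.5, 0.6], [0, 0, 0], 1], [[0.8, -0.5, 0.6], [0, 0, 0], 1], [[0.8, -0.5, 0.6], [0, 0, 0], 1], [[0.8, -0.5, 0.6], [0, 0, 0], 1], [[0.8, -0.5, 0.6], [0, 0, 0], 1], [[0.5, -0.2, 0.4], [0, 0, 0], 1], [[0, 0, 0], [0, 0, 0], 1]]'

```text
clock: 6.45
eef_pos: [0.4992, -0.1957, 0.2055]
tcp_rot: [179.9, -0.0, -109.1]
wrist_force: [-0.5, 0.1, 0.7]
opening: -0.0002
gripper_force: 0.0
```

```bash
python3 go.py stand,-75,95,205; python3 - <<'E'
from h import *
f=bot.grab_frame("scene");a=f["pixels"][120:270,90:270];b=bot.grab_frame("top")["pixels"][140:290,340:520]
cv2.imwrite("pics/c1.png",cv2.resize(np.hstack([a,b]),None,fx=2.2,fy=2.2,interpolation=cv2.INTER_CUBIC))
E
```

```text
stand(-75.0,95.0,205.0): d25=[ 0.04 -0.03  0.02] turn60=[ 0.001 -0.    -0.005] | now in frame mm [-75.8  96.  205.5] r 0.537
6.45 [ 1.7991e+02 -3.0000e-02 -1.0910e+02] F [-0.5  0.1  0.7] open -0.0002 0.0 j [  0.  -7.  -7.  -0. -90. -19.]
```

View pics/c1.png

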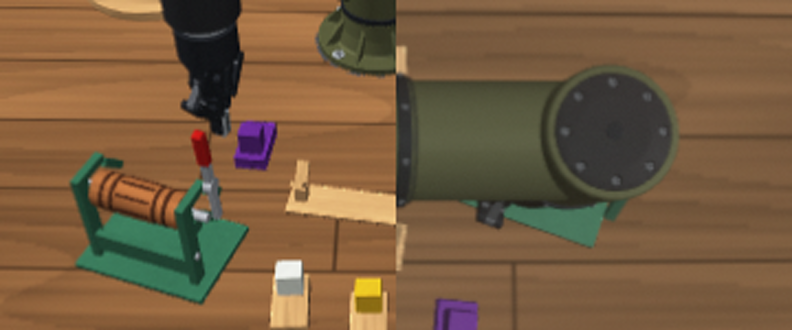

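servo_tool --deltas '[[[0, -0.5, -0.2], [0, 0, 0], 1], [[0, -0.5, -0.2], [0, 0, 0], 1], [[0, -0.42, -0.06], [0, 0, 0], 1], [[0, -0.42, -0.06], [0, 0, 0], 1], [[0, -0.4, 0.12], [0, 0, 0], 1], [[0, -0.4, 0.12], [0, 0, 0], 1], [[0, -0.34, 0.24], [0, 0, 0], 1], [[0, -0.34, 0.24], [0, 0, 0], 1], [[0, -0.24, 0.34], [0, 0, 0], 1], [[0, -0.24, 0.34], [0, 0, 0], 1]]'

```text
clock: 7.8
eef_pos: [0.5903, -0.2261, 0.1863]
tcp_rot: [-179.8, -0.0, -109.0]
wrist_force: [-2.4, 1.8, 5.8]
opening: 0.0002
gripper_force: 3.3
```

servo_tool --deltas '[[[0, -0.08, 0.14], [0, 0, 0], 1], [[0, -0.08, 0.14], [0, 0, 0], 1], [[0, 0, 0], [0, 0, 0], 1], [[0, 0, 0], [0, 0, 0], 1]]'

```text
clock: 8.3
eef_pos: [0.5941, -0.2274, 0.1788]
tcp_rot: [-179.8, 0.0, -109.0]
wrist_force: [0.5, 0.9, 6.4]
opening: 0.0001
gripper_force: 2.7
```

```bash
python3 go.py stand,24,96,176; python3 - <<'E'
from h import *
f=bot.grab_frame("scene");a=f["pixels"][120:270,90:270]
cv2.imwrite("pics/c2.png",cv2.resize(a,None,fx=3,fy=3,interpolation=cv2.INTER_CUBIC))
E
```

```text
stand(24.0,96.0,176.0): d25=[0.02 0.01 0.11] turn60=[-0.003  0.    -0.003] | now in frame mm [ 24.3  96.6 178.8] r 0.636
8.3 [-179.84    0.   -109.  ] F [0.5 0.9 6.4] open 0.0001 2.7 j [ -3.   8.   5.   0. -87. -16.]
```

View pics/c2.png

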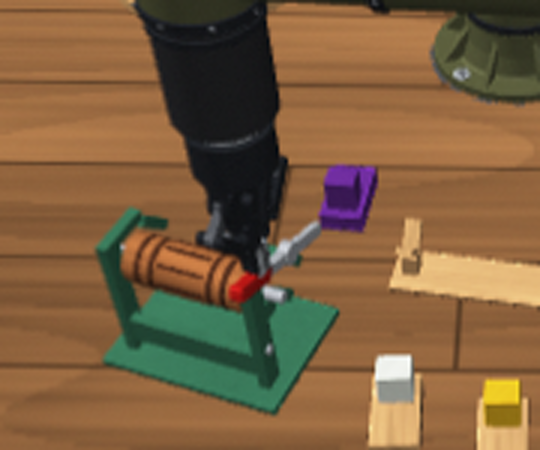

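servo_tool --deltas '[[[0, -0.05, 0.2], [0, 0, 0], 1], [[0, 0, 0], [0, 0, 0], 1], [[0, 0, -1], [0, 0, 0], 1], [[0, 0, -1], [0, 0, 0], 1], [[0, 0, -1], [0, 0, 0], 1], [[0.7, 0.2, -0.3], [0, 0, 0], -1], [[0.8, 0.2, 0], [0, 0, 0], -1], [[0.8, 0.2, 0], [0, 0, 0], -1], [[0.8, 0.2, 0], [0, 0, 0], -1], [[0.8, 0.2, 0], [0, 0, 0], -1]]'

```text
clock: 9.6
eef_pos: [0.5379, -0.3133, 0.2544]
tcp_rot: [180.0, -0.0, -109.1]
wrist_force: [-0.4, 0.5, -0.4]
opening: 0.0855
gripper_force: 0.0
```

```bash
python3 go.py stand,0,0,200 stand,0,0,98; python3 - <<'E'
from fit import *
f=bot.grab_frame("scene"); m=near(f,"roller",157,212,14); print(m.sum() if m is not None else None)
E
```

```text
stand(0.0,0.0,200.0): d25=[-0.11 -0.05  2.18] turn60=[ 0.001 -0.    -0.004] | now in frame mm [ -1.2  -2.9 254.4] r 0.623
stand(0.0,0.0,98.0): d25=[-0.12 -0.05  6.26] turn60=[ 0.001 -0.    -0.004] | now in frame mm [ -1.2  -2.9 254.4] r 0.623
9.6 [ 1.7996e+02 -1.0000e-02 -1.0906e+02] F [-0.4  0.5 -0.4] open 0.0855 0.0 j [-12.   6.  11.   0. -95.  -7.]
675
```

servo_tool --deltas '[[[-0.1, -0.05, 0.8], [0, 0, 0], -1], [[0, 0, 0.8], [0, 0, 0], -1], [[0, 0, 0.8], [0, 0, 0], -1], [[0, 0, 0.8], [0, 0, 0], -1], [[0, 0, 0.8], [0, 0, 0], -1], [[0, 0, 0.8], [0, 0, 0], -1], [[0, 0, 0.8], [0, 0, 0], -1], [[0, 0, 0.6], [0, 0, 0], -1], [[0, 0, 0], [0, 0, 0], -1]]'

```text
clock: 10.82
eef_pos: [0.5404, -0.3097, 0.0982]
tcp_rot: [179.9, -0.0, -109.0]
wrist_force: [-0.0, -0.1, -0.9]
opening: 0.0855
gripper_force: 0.0
```

servo_tool --deltas '[[[0, 0, 0], [0, 0, 0], 0.0], [[0, 0, 0], [0, 0, 0], 0.3], [[0, 0, 0], [0, 0, 0], 0.5], [[0, 0, 0], [0, 0, 0], 1], [[0, 0, 0], [0, 0, 0], 1], [[0, 0, 0], [0, 0, 0], 1]]' --squeeze 30

```text
clock: 11.58
eef_pos: [0.5414, -0.3103, 0.101]
tcp_rot: [-179.9, -0.0, -109.0]
wrist_force: [-1.8, 1.1, 4.9]
opening: 0.0508
gripper_force: 32.1
```

```bash
python3 go.py stand,0,0,98
```

```text
stand(0.0,0.0,98.0): d25=[0.05 0.04 0.12] turn60=[-0.002 -0.    -0.004] | now in frame mm [  1.1   1.2 101. ] r 0.623
11.57 [-1.7991e+02 -3.0000e-02 -1.0902e+02] F [-1.8  1.1  4.9] open 0.0508 32.1 j [-11.   7.  -4.   0. -79.  -8.]
```

servo_tool --deltas '[[[0, 0, 0], [0, 0, 0], 1], [[0, 0, 0], [0, 0, 0], 1], [[0, 0, -0.15], [0, 0, 0], 1], [[0, 0, -0.15], [0, 0, 0], 1], [[0, 0, 0], [0, 0, 0], 1]]' --squeeze 80

```text
clock: 12.2
eef_pos: [0.5408, -0.3098, 0.1066]
tcp_rot: [179.9, 0.0, -109.0]
wrist_force: [-0.5, -0.5, -4.1]
opening: 0.0502
gripper_force: 83.5
```

```bash
python3 go.py stand,0,0,105; python3 - <<'E'
from fit import *
f=bot.grab_frame("scene");a=f["pixels"][170:270,90:230]
cv2.imwrite("pics/c3.png",cv2.resize(a,None,fx=5,fy=5,interpolation=cv2.INTER_CUBIC))
E
```

```text
stand(0.0,0.0,105.0): d25=[0.05 0.01 0.06] turn60=[ 0.001  0.    -0.004] | now in frame mm [  0.3   1.4 106.6] r 0.623
12.2 [ 1.7993e+02  1.0000e-02 -1.0904e+02] F [-0.5 -0.5 -4.1] open 0.0502 83.5 j [-11.   7.  -3.  -0. -80.  -8.]
```

View pics/c3.png

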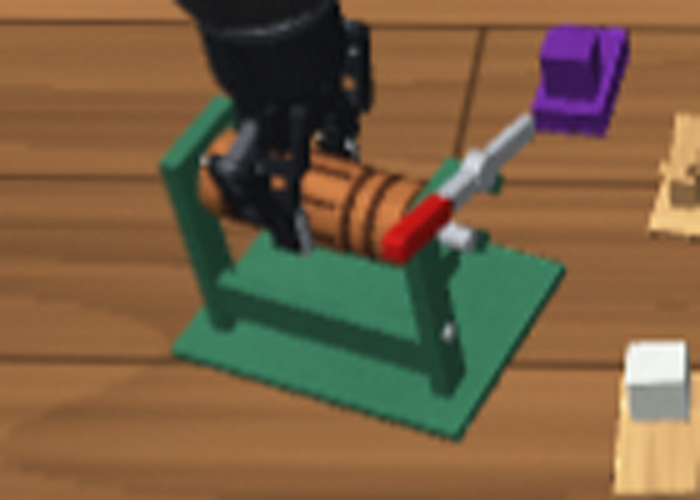

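servo_tool --deltas '[[[0, 0, -0.08], [0, 0, 0], 1], [[0, 0.36, 0], [0, 0, 0], 1], [[0, 0.36, 0], [0, 0, 0], 1], [[0, 0, 0], [0, 0, 0], 1]]'

```text
clock: 12.75
eef_pos: [0.5234, -0.3039, 0.1097]
tcp_rot: [-180.0, 0.0, -109.0]
wrist_force: [0.4, -0.1, -5.0]
opening: 0.0504
gripper_force: 83.8
```

servo_tool --deltas '[[[0, 0.25, 0.25], [0, 0, 0], 1], [[0, 0.25, 0.25], [0, 0, 0], 1], [[0, 0, 0], [0, 0, 0], 1]]'

```text
clock: 13.12
eef_pos: [0.5113, -0.2997, 0.0958]
tcp_rot: [179.9, 0.0, -109.0]
wrist_force: [0.0, -0.3, -4.9]
opening: 0.0502
gripper_force: 84.0
```

```bash
python3 go.py stand,-30,0,96
```

```text
stand(-30.0,0.0,96.0): d25=[ 0.06 -0.03 -0.01] turn60=[ 0.002  0.    -0.004] | now in frame mm [-30.8   1.4  95.8] r 0.594
13.12 [ 179.9     0.   -109.03] F [ 0.  -0.3 -4.9] open 0.0502 84.0 j [-11.   3.  -9.  -0. -79.  -8.]
```

No contact, so I'll carry on down the slot.

servo_tool --deltas '[[[0, 0.3, 0.3], [0, 0, 0], 1], [[0, 0.3, 0.3], [0, 0, 0], 1], [[0, 0.3, 0.3], [0, 0, 0], 1], [[0, 0.3, 0.3], [0, 0, 0], 1], [[0, 0.32, 0.3], [0, 0, 0], 1], [[0, 0, 0], [0, 0, 0], 1]]'

```text
clock: 13.88
eef_pos: [0.4754, -0.2874, 0.0586]
tcp_rot: [179.9, -0.0, -109.0]
wrist_force: [-0.7, 0.2, -4.9]
opening: 0.05
gripper_force: 84.1
```

servo_tool --deltas '[[[0, 0.4, 0], [0, 0, 0], 1], [[0, 0.4, 0], [0, 0, 0], 1], [[0, 0.4, 0], [0, 0, 0], 1], [[0, 0.4, 0], [0, 0, 0], 1], [[0, 0.4, 0], [0, 0, 0], 1], [[0, 0, 0], [0, 0, 0], 1]]'

```text
clock: 14.62
eef_pos: [0.4286, -0.2712, 0.0596]
tcp_rot: [-180.0, 0.0, -109.0]
wrist_force: [0.0, -0.5, -5.7]
opening: 0.0505
gripper_force: 84.3
```

```bash
python3 go.py stand,-115,0,58 cradle,0,0,110
```

```text
stand(-115.0,0.0,58.0): d25=[ 0.07 -0.13  0.06] turn60=[-0.001  0.    -0.004] | now in frame mm [-118.3    1.8   59.6] r 0.511
cradle(0.0,0.0,110.0): d25=[-9.4   3.01 -2.02] turn60=[-0.001  0.    -0.175] | now in frame mm [  31.1 -244.8   59.6] r 0.435
14.62 [-179.96    0.   -109.02] F [ 0.  -0.5 -5.7] open 0.0505 84.3 j [-10.  -9. -24.   0. -75.  -9.]
```

servo_tool --deltas '[[[0, 0, -0.8], [0, 0, 0], 1], [[0, 0, -0.8], [0, 0, 0], 1], [[0, 0, -0.8], [0, 0, 0], 1], [[0, 0, -0.8], [0, 0, -0.06], 1], [[0, 0, 0], [0, 0, -0.06], 1], [[0, 0, 0], [0, 0, -0.055], 1], [[0, 0, 0], [0, 0, 0], 1]]'

```text
clock: 15.5
eef_pos: [0.4292, -0.2714, 0.1393]
tcp_rot: [-180.0, -0.0, -98.6]
wrist_force: [-0.2, -0.2, -6.2]
opening: 0.0499
gripper_force: 84.5
```

```bash
python3 go.py cradle,0,0,130; python3 - <<'E'
from fit import *
# roller relative to the gripper, and a check of cradle notches
fs=bot.grab_frame("scene"); ft=bot.grab_frame("top"); s=bot.sense(); z=s["eef_pos"][2]*1e3+20
cv2.imwrite("pics/c4.png",cv2.resize(np.hstack([fs["pixels"][120:250,100:310],ft["pixels"][170:300,250:440]]),None,fx=2,fy=2,interpolation=cv2.INTER_CUBIC))
E
```

```text
cradle(0.0,0.0,130.0): d25=[-9.79  1.28  0.37] turn60=[-0.    -0.    -0.001] | now in frame mm [  31.7 -244.9  139.3] r 0.435
15.5 [-1.7999e+02 -1.0000e-02 -9.8560e+01] F [-0.2 -0.2 -6.2] open 0.0499 84.5 j [-10. -12. -18.   0. -84.   1.]
```

View pics/c4.png

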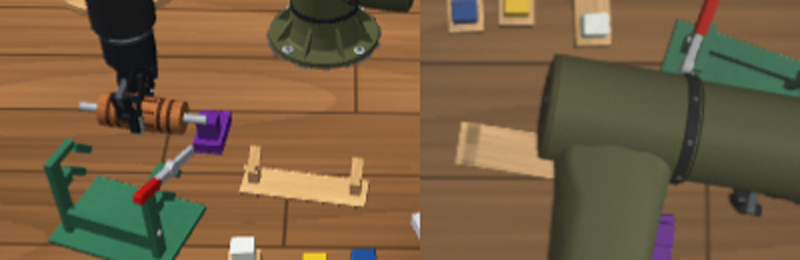

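servo_tool --deltas '[[[-0.98, 0.13, 0], [0, 0, 0], 1], [[-0.98, 0.13, 0], [0, 0, 0], 1], [[-0.98, 0.13, 0], [0, 0, 0], 1], [[-0.98, 0.13, 0], [0, 0, 0], 1], [[-0.98, 0.13, 0], [0, 0, 0], 1], [[-0.98, 0.13, 0], [0, 0, 0], 1], [[-0.98, 0.13, 0], [0, 0, 0], 1], [[-0.98, 0.13, 0], [0, 0, 0], 1], [[-0.98, 0.13, 0], [0, 0, 0], 1], [[-0.98, 0.13, 0], [0, 0, 0], 1]]'

```text
clock: 16.85
eef_pos: [0.4332, -0.0234, 0.1395]
tcp_rot: [-180.0, 0.0, -98.6]
wrist_force: [-0.2, -0.8, -4.8]
opening: 0.0499
gripper_force: 84.5
```

servo_tool --deltas '[[[0, 0, 0.7], [0, 0, 0], 1], [[0, 0, 0.7], [0, 0, 0], 1], [[0, 0, 0.6], [0, 0, 0], 1], [[0, 0, 0], [0, 0, 0], 1], [[0, 0, 0], [0, 0, 0], 1]]'

```text
clock: 17.48
eef_pos: [0.4335, -0.0246, 0.0898]
tcp_rot: [-180.0, -0.0, -98.6]
wrist_force: [-1.1, -0.3, -5.5]
opening: 0.0498
gripper_force: 84.5
```

```bash
python3 go.py cradle,0,0,30; python3 - <<'E'
from fit import *
fs=bot.grab_frame("scene"); o=fs["pixels"].copy()
for P in [cyl(7,200,109),cyl(26,130,109),box(-25,25,76,94,0,60),box(-25,25,-94,-76,0,60)]:
    h=cv2.convexHull(proj(fs,place(P,[.434,-.0245,np.radians(-8.5)])).astype(np.float32)); cv2.polylines(o,[np.round(h*16).astype(np.int32)],True,(255,255,0),1,cv2.LINE_AA,4)
cv2.imwrite("pics/c5.png",cv2.resize(np.hstack([fs["pixels"][150:240,200:310],o[150:240,200:310]]),None,fx=3.6,fy=3.6,interpolation=cv2.INTER_CUBIC))
E
```

```text
cradle(0.0,0.0,30.0): d25=[-0.01 -0.02  2.39] turn60=[-0.001 -0.    -0.001] | now in frame mm [-0.4 -0.2 89.8] r 0.435
17.48 [-1.7995e+02 -2.0000e-02 -9.8560e+01] F [-1.1 -0.3 -5.5] open 0.0498 84.5 j [ 24. -23. -32.   0. -81. -32.]
```

View pics/c5.png

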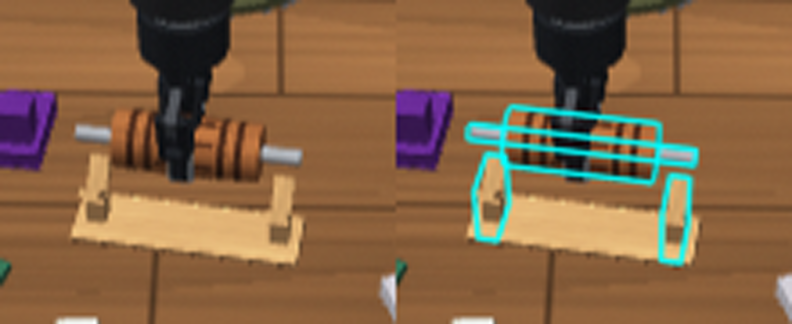

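servo_tool --deltas '[[[0, 0, 0.5], [0, 0, 0], 1], [[0, 0, 0.5], [0, 0, 0], 1], [[0, 0, 0.5], [0, 0, 0], 1], [[0, 0, 0.4], [0, 0, 0], 1], [[0, 0, 0.2], [0, 0, 0], 1], [[0, 0, 0], [0, 0, 0], 1]]'

```text
clock: 18.27
eef_pos: [0.4331, -0.0243, 0.0365]
tcp_rot: [180.0, -0.0, -98.5]
wrist_force: [0.5, -0.4, -6.2]
opening: 0.0496
gripper_force: 84.5
```

servo_tool --deltas '[[[0, 0, 0.08], [0, 0, 0], 1], [[0, 0, 0.08], [0, 0, 0], 1], [[0, 0, 0], [0, 0, 0], 1]]'

```text
clock: 18.65
eef_pos: [0.4332, -0.0243, 0.0328]
tcp_rot: [180.0, -0.0, -98.5]
wrist_force: [0.3, 0.4, -5.5]
opening: 0.05
gripper_force: 84.5
```

servo_tool --deltas '[[[0, 0, 0.08], [0, 0, 0], 1], [[0, 0, 0], [0, 0, 0], 1]]'

```text
clock: 18.9
eef_pos: [0.4337, -0.0242, 0.0316]
tcp_rot: [-179.9, 0.0, -98.6]
wrist_force: [-0.6, -0.1, -1.0]
opening: 0.0496
gripper_force: 85.3
```

servo_tool --deltas '[[[0, 0, 0.08], [0, 0, 0], 1], [[0, 0, 0], [0, 0, 0], 1]]'

```text
clock: 19.15
eef_pos: [0.4339, -0.0243, 0.0313]
tcp_rot: [-179.9, -0.0, -98.5]
wrist_force: [-7.5, 0.9, 12.2]
opening: 0.0504
gripper_force: 86.7
```

servo_tool --deltas '[[[0, 0, 0.06], [0, 0, 0], 1], [[0, 0, 0], [0, 0, 0], 1]]'

```text
clock: 19.4
eef_pos: [0.4339, -0.0243, 0.0312]
tcp_rot: [-179.9, -0.0, -98.5]
wrist_force: [-13.8, 3.0, 20.4]
opening: 0.0498
gripper_force: 87.7
```

servo_tool --deltas '[[[0, 0, -0.12], [0, 0, 0], 1], [[0, 0, 0], [0, 0, 0], 0.2], [[0, 0, 0], [0, 0, 0], 0], [[0, 0, 0], [0, 0, 0], -0.6], [[0, 0, 0], [0, 0, 0], -1], [[0, 0, 0], [0, 0, 0], -1], [[0, 0, 0], [0, 0, 0], -1]]' --squeeze 40

```text
clock: 20.27
eef_pos: [0.4332, -0.0243, 0.0302]
tcp_rot: [180.0, -0.0, -98.5]
wrist_force: [0.8, 0.8, -0.3]
opening: 0.0852
gripper_force: 0.0
```

servo_tool --deltas '[[[0, 0, -0.4], [0, 0, 0], -1], [[0, 0, -0.8], [0, 0, 0], -1], [[0, 0, -0.8], [0, 0, 0], -1], [[0, 0, -0.8], [0, 0, 0], -1], [[0, 0, -0.8], [0, 0, 0], -1], [[0, 0, -0.8], [0, 0, 0], -1], [[0, 0, -0.8], [0, 0, 0], -1], [[0, 0, 0], [0, 0, -0.08], -1], [[0, 0, 0], [0, 0, -0.08], -1]]'

```text
clock: 21.4
eef_pos: [0.4334, -0.0242, 0.1613]
tcp_rot: [-179.9, 0.0, -88.8]
wrist_force: [-0.2, -0.1, -0.1]
opening: 0.0857
gripper_force: 0.0
```

```bash
python3 go.py yellow,-20,0,130; python3 - <<'E'
from fit import *
fs=bot.grab_frame("scene"); ft=bot.grab_frame("top")
for d in bot.regions_of(fs,"roller")[:2]: print("roller",round(d["p"],2),d["extent"])
R=cyl(26,130,50); m=near(fs,"roller",253,203,15)
if m is not None: print(fit([(fs,m)],[R],(.434,-.0245,-.15)))
for f,n,P in((fs,"s",0),(ft,"t",0)):
    for d in bot.regions_of(f,"stamp0"):
        if d["p"]>.5:
            print(n,round(d["p"],2),np.round(d["extent"]))
cv2.imwrite("pics/c6.png",cv2.resize(np.hstack([fs["pixels"][150:300,180:330],ft["pixels"][140:290,250:390]]),None,fx=2.7,fy=2.7,interpolation=cv2.INTER_CUBIC))
E
```

```text
yellow(-20.0,0.0,130.0): d25=[-0.71 -8.26  1.26] turn60=[-0.001  0.     0.012] | now in frame mm [-226.2  -20.4  161.3] r 0.639
21.4 [-1.7995e+02  1.0000e-02 -8.8770e+01] F [-0.2 -0.1 -0.1] open 0.0857 0.0 j [ 24. -24. -25.   0. -89. -23.]
roller 0.6 [254.5, 204.9, 58.3, 22.4]
roller 0.35 [213.6, 292.3, 37.4, 42.4]
(array([  0.43623853,  -0.01957617, -13.09968163]), np.float64(0.16287619699042405))
s 0.88 [258. 264.  13.  30.]
s 0.76 [282. 263.  18.  36.]
s 0.71 [208. 185.  15.  26.]
s 0.68 [221. 257.  20.  33.]
s 0.64 [401. 286.  25.  36.]
s 0.6 [368. 186.  24.  21.]
t 0.76 [297. 168.  18.  34.]
t 0.73 [409. 210.  91.  82.]
t 0.7 [274. 171.  18.  34.]
t 0.67 [159. 295.  27.  36.]
t 0.65 [154. 145.  25.  33.]
t 0.59 [335. 177.  16.  35.]
t 0.59 [368. 293.  22.  36.]
```

View pics/c6.png

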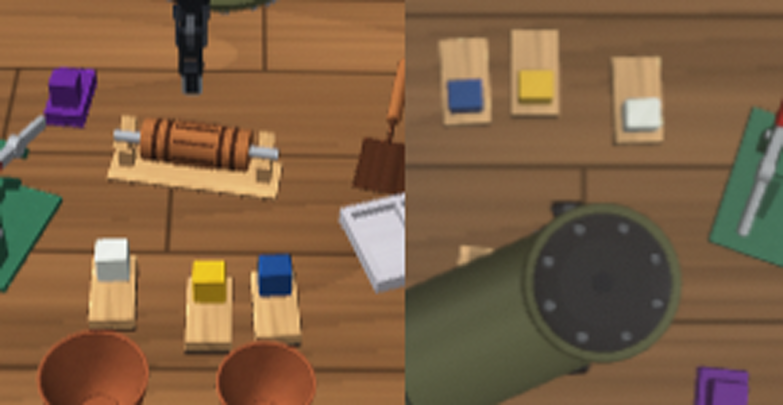

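```bash
python3 go.py blue,-20,0,100
```

```text
blue(-20.0,0.0,100.0): d25=[-3.59 -7.86  2.42] turn60=[-0.    -0.    -0.008] | now in frame mm [-217.2  -88.1  160.5] r 0.632
21.7 [-1.8e+02 -1.0e-02 -8.9e+01] F [ 0.  -0.7 -0.4] open 0.0854 0.0 j [ 24. -24. -25.   0. -89. -23.]
```

servo_tool --deltas '[[[-0.4, -0.87, 0], [0, 0, 0], -1], [[-0.4, -0.87, 0], [0, 0, 0], -1], [[-0.4, -0.87, 0], [0, 0, 0], -1], [[-0.4, -0.87, 0], [0, 0, 0], -1], [[-0.4, -0.87, 0.4], [0, 0, 0], -1], [[-0.4, -0.87, 0.4], [0, 0, 0], -1], [[-0.4, -0.87, 0.5], [0, 0, 0], -1], [[-0.4, -0.87, 0.5], [0, 0, 0], -1], [[-0.4, -0.9, 0.6], [0, 0, -0.008], -1], [[0, 0, 0], [0, 0, 0], -1]]'

```text
clock: 22.95
eef_pos: [0.6278, 0.0697, 0.0976]
tcp_rot: [179.8, -0.1, -88.5]
wrist_force: [-1.2, 0.3, -0.2]
opening: 0.0852
gripper_force: 0.0
```

```bash
python3 go.py blue,-20,0,28
```

```text
blue(-20.0,0.0,28.0): d25=[ 0.02 -0.02  2.78] turn60=[ 0.004 -0.001  0.   ] | now in frame mm [-20.2   0.7  97.6] r 0.632
22.95 [ 1.7976e+02 -8.0000e-02 -8.8480e+01] F [-1.2  0.3 -0.2] open 0.0852 0.0 j [ 24.   9.  -2.  -0. -79. -23.]
```

servo_tool --deltas '[[[0, 0, 0.8], [0, 0, 0], -1], [[0, 0, 0.8], [0, 0, 0], -1], [[0, 0, 0.8], [0, 0, 0], -1], [[0, 0, 0.38], [0, 0, 0], -1], [[0, 0, 0], [0, 0, 0], 0.2], [[0, 0, 0], [0, 0, 0], 0.4], [[0, 0, 0], [0, 0, 0], 1], [[0, 0, 0], [0, 0, 0], 1], [[0, 0, 0], [0, 0, 0], 1], [[0, 0, 0], [0, 0, 0], 1]]' --squeeze 40

```text
clock: 24.2
eef_pos: [0.6286, 0.0696, 0.0319]
tcp_rot: [-179.9, 0.0, -88.4]
wrist_force: [-0.3, 1.1, 6.9]
opening: 0.0295
gripper_force: 41.2
```

servo_tool --deltas '[[[0, 0, -0.4], [0, 0, 0], 1], [[0, 0, -0.8], [0, 0, 0], 1], [[0, 0, -0.8], [0, 0, 0], 1], [[0, 0, 0], [0, 0, 0], 1]]'

```text
clock: 24.7
eef_pos: [0.6295, 0.0698, 0.0841]
tcp_rot: [-179.7, 0.1, -88.4]
wrist_force: [-0.1, 0.1, -1.2]
opening: 0.0294
gripper_force: 40.5
```

```bash
python3 go.py blue,-20,0,28 bed,-20,62,95
```

```text
blue(-20.0,0.0,28.0): d25=[0.03 0.07 2.25] turn60=[-0.005  0.001  0.001] | now in frame mm [-18.5   0.7  84.1] r 0.632
bed(-20.0,62.0,95.0): d25=[-9.96  5.18 -0.45] turn60=[-0.005  0.    -0.277] | now in frame mm [  33.1 -213.7   84.1] r 0.585
24.7 [-1.7972e+02  6.0000e-02 -8.8440e+01] F [-0.1  0.1 -1.2] open 0.0294 40.5 j [ 24.   9.  -4.   0. -77. -23.]
```

servo_tool --deltas '[[[0, 0, -0.4], [0, 0, -0.1], 1], [[0, 0, 0], [0, 0, -0.1], 1], [[0, 0, 0], [0, 0, -0.077], 1], [[0, 0, 0], [0, 0, 0], 1]]'

```text
clock: 25.2
eef_pos: [0.6277, 0.0694, 0.0902]
tcp_rot: [179.9, 0.0, -71.9]
wrist_force: [0.5, -0.4, -1.7]
opening: 0.0294
gripper_force: 40.3
```

```bash
python3 go.py bed,-20,62,95; python3 - <<'E'
from fit import *
fs=bot.grab_frame("scene"); ft=bot.grab_frame("top"); s=bot.sense()
z0=s["eef_pos"][2]*1e3-32
P=[a+[0,0,z0/1e3] for a in STAMP]
y=np.radians(s["tcp_rot"][2]+90); c=np.array([s["eef_pos"][0]+.02*np.cos(y),s["eef_pos"][1]+.02*np.sin(y)])
print("nominal",c,np.degrees(y)); u=proj(fs,[[c[0],c[1],z0/1e3+.02]])[0]
m=near(fs,"stamp0",*u,16)
if m is not None:
    p,e=fit([(fs,m)],P,(c[0],c[1],y)); d=p[:2]-c; print(p,e,"stamp off in tool-body frame mm",1e3*(np.array([[np.cos(y),np.sin(y)],[-np.sin(y),np.cos(y)]])@d))
E
```

```text
bed(-20.0,62.0,95.0): d25=[-11.02   2.05  -0.19] turn60=[ 0.001  0.    -0.   ] | now in frame mm [  31.2 -213.5   90.2] r 0.585
25.2 [ 1.7995e+02  1.0000e-02 -7.1880e+01] F [ 0.5 -0.4 -1.7] open 0.0294 40.3 j [ 24.   9.  -3.  -0. -78.  -6.]
nominal [0.64681894 0.07559905] 18.071653223653314
[ 0.64982525  0.07691297 19.17516913] 0.4475177304964539 stamp off in tool-body frame mm [3.26559098 0.31652731]
```

servo_tool --deltas '[[[-1, 0.2, 0], [0, 0, 0], 1], [[-1, 0.2, 0], [0, 0, 0], 1], [[-1, 0.2, 0], [0, 0, 0], 1], [[-1, 0.2, 0], [0, 0, 0], 1], [[-1, 0.2, 0], [0, 0, 0], 1], [[-1, 0.2, 0], [0, 0, 0], 1], [[-1, 0.2, 0], [0, 0, 0], 1], [[-1, 0.2, 0], [0, 0, 0], 1], [[-1, 0.2, 0], [0, 0, 0], 1], [[-1, 0.2, 0], [0, 0, 0], 1]]'

```text
clock: 26.6
eef_pos: [0.502, 0.2921, 0.0908]
tcp_rot: [180.0, 0.0, -71.9]
wrist_force: [-0.6, 0.7, -2.7]
opening: 0.0294
gripper_force: 40.3
```

servo_tool --deltas '[[[-0.8, 0.04, 0.2], [0, 0, 0], 1], [[-0.22, 0, 0.3], [0, 0, 0], 1], [[0, 0, 0], [0, 0, 0], 1], [[0, 0, 0], [0, 0, 0], 1]]'

```text
clock: 27.1
eef_pos: [0.494, 0.3147, 0.0782]
tcp_rot: [180.0, -0.0, -71.9]
wrist_force: [-0.3, -0.8, -1.9]
opening: 0.0299
gripper_force: 40.4
```

```bash
python3 go.py bed,-20,62,60; python3 - <<'E'
from fit import *
fs=bot.grab_frame("scene"); ft=bot.grab_frame("top"); s=bot.sense()
o=fs["pixels"].copy(); 
z=s["eef_pos"][2]-.032; y=np.radians(s["tcp_rot"][2]+90); c=s["eef_pos"][:2]+.02*np.array([np.cos(y),np.sin(y)])
def dr(P,p):
    h=cv2.convexHull(proj(fs,place(P,p)).astype(np.float32)); cv2.polylines(o,[np.round(h*16).astype(np.int32)],True,(255,255,0),1,cv2.LINE_AA,4)
for P in STAMP: dr(P+[0,0,z],[c[0],c[1],y])
for yy in(-62,0,62): dr(box(-48,48,yy-28,yy+28,20,20),[.5315,.2625,np.radians(18.15)])
cv2.imwrite("pics/c7.png",cv2.resize(np.hstack([fs["pixels"][170:270,290:420],o[170:270,290:420]]),None,fx=3,fy=3,interpolation=cv2.INTER_CUBIC))
E
```

```text
bed(-20.0,62.0,60.0): d25=[-0.03  0.02  0.73] turn60=[ 0. -0. -0.] | now in frame mm [-19.4  61.3  78.2] r 0.585
27.1 [ 1.7999e+02 -3.0000e-02 -7.1870e+01] F [-0.3 -0.8 -1.9] open 0.0299 40.4 j [ 52.   2. -11.   0. -77. -34.]
```

View pics/c7.png

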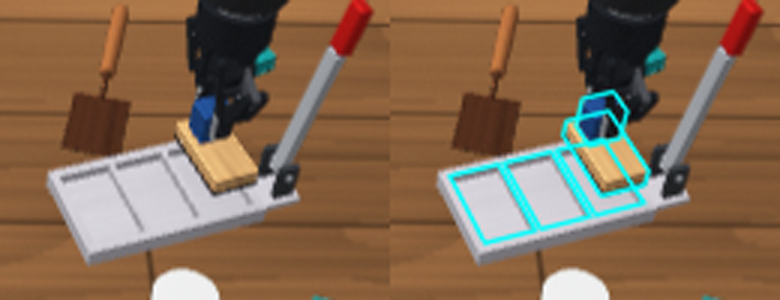

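servo_tool --deltas '[[[-0.02, 0.02, 0.3], [0, 0, 0], 1], [[0, 0, 0.3], [0, 0, 0], 1], [[0, 0, 0.3], [0, 0, 0], 1], [[0, 0, 0.1], [0, 0, 0], 1], [[0, 0, 0.1], [0, 0, 0], 1], [[0, 0, 0], [0, 0, 0], 1]]'

```text
clock: 27.95
eef_pos: [0.493, 0.3156, 0.0507]
tcp_rot: [180.0, -0.0, -71.8]
wrist_force: [-0.3, -0.1, -1.8]
opening: 0.0296
gripper_force: 40.4
```

servo_tool --deltas '[[[0, 0, 0.1], [0, 0, 0], 1], [[0, 0, 0.1], [0, 0, 0], 1], [[0, 0, 0.1], [0, 0, 0], 1], [[0, 0, 0], [0, 0, 0], 1]]'

```text
clock: 28.45
eef_pos: [0.4929, 0.3155, 0.0429]
tcp_rot: [180.0, -0.0, -71.8]
wrist_force: [0.8, -0.1, -1.8]
opening: 0.0295
gripper_force: 40.4
```

servo_tool --deltas '[[[0, 0, 0.1], [0, 0, 0], 1], [[0, 0, 0], [0, 0, 0], 1]]'

```text
clock: 28.7
eef_pos: [0.4929, 0.3155, 0.0405]
tcp_rot: [180.0, -0.0, -71.8]
wrist_force: [-0.6, 0.3, -1.1]
opening: 0.0299
gripper_force: 40.4
```

servo_tool --deltas '[[[0, 0, 0.05], [0, 0, 0], 1], [[0, 0, 0], [0, 0, 0], 0.3], [[0, 0, 0], [0, 0, 0], 0], [[0, 0, 0], [0, 0, 0], -1], [[0, 0, 0], [0, 0, 0], -1], [[0, 0, 0], [0, 0, 0], -1], [[0, 0, -0.5], [0, 0, 0], -1], [[0, 0, -0.8], [0, 0, 0], -1], [[0, 0, -0.8], [0, 0, 0], -1], [[0, 0, -0.3], [0, 0, 0], -1]]'

```text
clock: 29.95
eef_pos: [0.4938, 0.3163, 0.1025]
tcp_rot: [-179.8, 0.1, -71.8]
wrist_force: [-1.2, -0.2, 0.0]
opening: 0.085
gripper_force: 0.0
```

servo_tool --deltas '[[[0.8, -0.4, 0], [0, 0, 0.1], -1], [[0.9, -0.4, 0], [0, 0, 0.1], -1], [[0.9, -0.5, 0], [0, 0, 0.1], -1], [[1, -0.5, 0], [0, 0, 0], -1], [[1, -0.5, 0], [0, 0, 0], -1], [[1, -0.5, 0], [0, 0, 0], -1], [[1, -0.5, 0], [0, 0, 0], -1], [[1, -0.5, 0], [0, 0, 0], -1], [[0, 0, 0], [0, 0, 0], -1]]'

```text
clock: 31.08
eef_pos: [0.6014, 0.1325, 0.0995]
tcp_rot: [180.0, -0.0, -90.0]
wrist_force: [0.3, -0.2, -0.7]
opening: 0.0855
gripper_force: 0.0
```

```bash
cat > chk.py <<'E'
from fit import *
import sys
from go import FR
HS={"white":((0,0,150),(180,60,255)),"yellow":((20,120,90),(34,255,255)),"blue":((105,120,40),(125,255,255))}
# grip-top colour centroids; expected ~ projected grip centre
fs=bot.grab_frame("scene"); ft=bot.grab_frame("top")
for n in sys.argv[1:]:
    for nm,f in(("scene",fs),("top",ft)):
        best=None
        for d in bot.regions_of(f,"stamp0"):
            c,r=np.round(d["extent"][:2]).astype(int)
            hsv=cv2.cvtColor(f["pixels"],cv2.COLOR_BGR2HSV); m=cv2.inRange(hsv,*[np.array(x) for x in HS[n]])>0
            k=(m&d["region"]).sum()
            if k>25 and (best is None or k>best[0]): best=(k,d)
        if best is None: print(n,nm,"not seen"); continue
        d=best[1]; g=atz(f,*d["extent"][:2],.02); p,e=fit([(f,d["region"])],STAMP,(g[0],g[1],0)); print(n,nm,p.round(4),round(e,3),np.round(d["extent"]))
E
python3 go.py yellow,-20,0,90; python3 chk.py yellow white blue
```

```text
yellow(-20.0,0.0,90.0): d25=[ 5.38 -1.52  0.38] turn60=[ 0.    -0.    -0.008] | now in frame mm [-56.9 134.8  99.5] r 0.639
31.07 [ 1.7998e+02 -2.0000e-02 -8.9970e+01] F [ 0.3 -0.2 -0.7] open 0.0855 0.0 j [ 31.   6.  -5.   0. -79. -31.]
yellow scene [ 6.609e-01 -6.000e-04  7.461e-01] 0.083 [258. 264.  14.  38.]
yellow top [ 0.6595 -0.0026 -0.0486] 0.06 [299. 168.  21.  31.]
white scene [ 0.6307 -0.1069  3.367 ] 0.098 [222. 255.  21.  35.]
white top [ 0.6285 -0.1084  0.8296] 0.103 [336. 178.  19.  34.]
blue scene not seen
blue top [0.5101 0.3008 2.3151] 1.655 [186. 221.  13.  23.]
```

servo_tool --deltas '[[[0.9, -0.25, 0], [0, 0, 0], -1], [[0.9, -0.25, 0], [0, 0, 0], -1], [[0.9, -0.25, 0], [0, 0, 0], -1], [[0.9, -0.25, 0], [0, 0, 0], -1], [[0.9, -0.25, 0], [0, 0, -0.004], -1], [[0.88, -0.27, 0], [0, 0, 0], -1], [[0, 0, 0.4], [0, 0, 0], -1], [[0, 0, 0], [0, 0, 0], -1]]'

```text
clock: 32.48
eef_pos: [0.6386, 0.0001, 0.0881]
tcp_rot: [179.9, -0.0, -89.6]
wrist_force: [0.6, -0.1, 0.1]
opening: 0.0852
gripper_force: 0.0
```

```bash
python3 go.py yellow,-20,0,28; python3 chk.py yellow
```

```text
yellow(-20.0,0.0,28.0): d25=[ 0.08 -0.04  2.4 ] turn60=[ 0.002 -0.    -0.001] | now in frame mm [-20.8   2.1  88.1] r 0.639
32.48 [ 1.7987e+02 -1.0000e-02 -8.9580e+01] F [ 0.6 -0.1  0.1] open 0.0852 0.0 j [ 18.  10.  -2.  -0. -78. -17.]
yellow scene [ 6.641e-01 -4.000e-04 -8.519e-01] 0.208 [258. 266.  16.  34.]
yellow top not seen
```

servo_tool --deltas '[[[0.07, -0.04, 0.7], [0, 0, 0], -1], [[0, 0, 0.8], [0, 0, 0], -1], [[0, 0, 0.8], [0, 0, 0], -1], [[0, 0, 0.06], [0, 0, 0], -1], [[0, 0, 0], [0, 0, 0], 0.2], [[0, 0, 0], [0, 0, 0], 0.4], [[0, 0, 0], [0, 0, 0], 1], [[0, 0, 0], [0, 0, 0], 1], [[0, 0, 0], [0, 0, 0], 1], [[0, 0, 0], [0, 0, 0], 1]]'

```text
clock: 33.92
eef_pos: [0.6408, -0.002, 0.0315]
tcp_rot: [-179.9, -0.0, -89.6]
wrist_force: [-1.7, 1.3, 5.3]
opening: 0.0293
gripper_force: 42.0
```

servo_tool --deltas '[[[0, 0, -0.4], [0, 0, 0], 1], [[0, 0, -0.8], [0, 0, -0.1], 1], [[0, 0, -0.8], [0, 0, -0.1], 1], [[0, 0, -0.6], [0, 0, -0.094], 1], [[0, 0, 0], [0, 0, 0], 1]]'

```text
clock: 34.55
eef_pos: [0.641, -0.002, 0.0966]
tcp_rot: [-179.9, -0.0, -72.0]
wrist_force: [0.4, 0.2, -2.2]
opening: 0.0298
gripper_force: 41.1
```

```bash
python3 go.py bed,-20,0,90;
```

```text
bed(-20.0,0.0,90.0): d25=[-11.41   1.7    0.26] turn60=[-0.002 -0.    -0.003] | now in frame mm [  21.7 -285.5   96.6] r 0.573
34.55 [-1.7989e+02 -1.0000e-02 -7.2000e+01] F [ 0.4  0.2 -2.2] open 0.0298 41.1 j [ 18.  10.  -1.   0. -79.   0.]
```

servo_tool --deltas '[[[-0.95, 0.14, 0], [0, 0, 0], 1], [[-0.95, 0.14, 0], [0, 0, 0], 1], [[-0.95, 0.14, 0], [0, 0, 0], 1], [[-0.95, 0.14, 0], [0, 0, 0], 1], [[-0.95, 0.14, 0], [0, 0, 0], 1], [[-0.95, 0.14, 0], [0, 0, 0], 1], [[-0.95, 0.14, 0], [0, 0, 0], 1], [[-0.95, 0.14, 0], [0, 0, 0], 1], [[-0.95, 0.14, 0], [0, 0, 0], 1], [[-0.95, 0.14, 0], [0, 0, 0], 1]]'

```text
clock: 35.8
eef_pos: [0.5325, 0.2133, 0.094]
tcp_rot: [179.9, -0.0, -72.1]
wrist_force: [0.7, 0.7, -2.0]
opening: 0.0294
gripper_force: 40.9
```

servo_tool --deltas '[[[-0.95, 0.15, 0], [0, 0, 0], 1], [[-0.96, 0.15, 0], [0, 0, 0], 1], [[0, 0, 0.4], [0, 0, 0], 1], [[0, 0, 0.4], [0, 0, 0], 1], [[0, 0, 0.3], [0, 0, 0], 1], [[0, 0, 0], [0, 0, 0], 1], [[0, 0, 0], [0, 0, 0], 1]]'

```text
clock: 36.67
eef_pos: [0.512, 0.2557, 0.0683]
tcp_rot: [-180.0, -0.0, -72.0]
wrist_force: [0.6, 0.2, -2.6]
opening: 0.0293
gripper_force: 41.0
```

```bash
python3 go.py bed,-20,0,52;
```

```text
bed(-20.0,0.0,52.0): d25=[-0.02 -0.02  0.65] turn60=[-0.    -0.    -0.002] | now in frame mm [-20.6  -0.4  68.3] r 0.573
36.67 [-1.7998e+02 -1.0000e-02 -7.1980e+01] F [ 0.6  0.2 -2.6] open 0.0293 41.0 j [ 47.   1. -14.   0. -75. -29.]
```

servo_tool --deltas '[[[-0.02, -0.02, 0.25], [0, 0, 0], 1], [[0, 0, 0.25], [0, 0, 0], 1], [[0, 0, 0.1], [0, 0, 0], 1], [[0, 0, 0.1], [0, 0, 0], 1], [[0, 0, 0.1], [0, 0, 0], 1], [[0, 0, 0.1], [0, 0, 0], 1], [[0, 0, 0], [0, 0, 0], 1]]'

```text
clock: 37.55
eef_pos: [0.5119, 0.2565, 0.0453]
tcp_rot: [180.0, -0.0, -71.9]
wrist_force: [0.1, -0.7, -2.3]
opening: 0.0296
gripper_force: 41.0
```

servo_tool --deltas '[[[0, 0, 0.1], [0, 0, 0], 1], [[0, 0, 0.08], [0, 0, 0], 1], [[0, 0, 0], [0, 0, 0], 1]]'

```text
clock: 37.92
eef_pos: [0.5119, 0.2565, 0.0408]
tcp_rot: [180.0, -0.0, -71.9]
wrist_force: [0.7, 0.1, -1.8]
opening: 0.0291
gripper_force: 41.0
```

servo_tool --deltas '[[[0, 0, 0.06], [0, 0, 0], 1], [[0, 0, 0], [0, 0, 0], 0.3], [[0, 0, 0], [0, 0, 0], 0], [[0, 0, 0], [0, 0, 0], -1], [[0, 0, 0], [0, 0, 0], -1], [[0, 0, 0], [0, 0, 0], -1], [[0, 0, -0.5], [0, 0, 0], -1], [[0, 0, -0.8], [0, 0, 0], -1], [[0, 0, -0.8], [0, 0, 0], -1], [[0, 0, -0.3], [0, 0, 0], -1]]'

```text
clock: 39.17
eef_pos: [0.5128, 0.2572, 0.1025]
tcp_rot: [-179.8, 0.1, -71.9]
wrist_force: [0.0, 0.5, -0.6]
opening: 0.0853
gripper_force: 0.0
```

servo_tool --deltas '[[[0.8, -0.2, 0], [0, 0, 0.1], -1], [[0.9, -0.2, 0], [0, 0, 0.1], -1], [[0.9, -0.2, 0], [0, 0, 0.06], -1], [[1, -0.2, 0], [0, 0, 0], -1], [[1, -0.2, 0], [0, 0, 0], -1], [[1, -0.2, 0], [0, 0, 0], -1], [[1, -0.2, 0], [0, 0, 0], -1], [[1, -0.2, 0], [0, 0, 0], -1], [[0, 0, 0], [0, 0, 0], -1]]'

```text
clock: 40.3
eef_pos: [0.5703, 0.0712, 0.0996]
tcp_rot: [180.0, -0.0, -87.7]
wrist_force: [-0.0, 0.7, -0.4]
opening: 0.0855
gripper_force: 0.0
```

```bash
python3 go.py white,-20,0,90; python3 chk.py white yellow blue
```

```text
white(-20.0,0.0,90.0): d25=[ 7.23 -1.26  0.39] turn60=[ 0.    -0.     0.014] | now in frame mm [-54.  180.4  99.6] r 0.619
40.3 [ 1.7999e+02 -1.0000e-02 -8.7670e+01] F [-0.   0.7 -0.4] open 0.0855 0.0 j [ 27.  -0. -11.   0. -79. -25.]
white scene [ 0.6302 -0.1069  2.9515] 0.065 [222. 255.  20.  34.]
white top [ 0.6284 -0.1081  1.1702] 0.127 [335. 179.  18.  37.]
yellow scene [ 0.5246  0.2649 15.2037] 0.104 [343. 231.  21.  31.]
yellow top not seen
blue scene [ 0.5054  0.3264 13.5867] 0.199 [361. 227.  24.  28.]
blue top not seen
```

servo_tool --deltas '[[[0.9, -0.16, 0], [0, 0, 0], -1], [[0.9, -0.16, 0], [0, 0, 0], -1], [[0.9, -0.16, 0], [0, 0, 0], -1], [[0.9, -0.16, 0], [0, 0, 0], -1], [[0.9, -0.16, 0], [0, 0, 0], -1], [[0.9, -0.16, 0], [0, 0, 0], -1], [[0.9, -0.16, 0], [0, 0, 0], -1], [[0.93, -0.14, 0.2], [0, 0, 0], -1], [[0, 0, 0.2], [0, 0, 0], -1], [[0, 0, 0], [0, 0, 0], -1]]'

```text
clock: 41.95
eef_pos: [0.609, -0.1063, 0.0889]
tcp_rot: [179.9, 0.0, -87.5]
wrist_force: [1.6, -0.0, -0.7]
opening: 0.0853
gripper_force: 0.0
```

```bash
python3 go.py white,-20,0,28; python3 chk.py white
```

```text
white(-20.0,0.0,28.0): d25=[0.08 0.   2.43] turn60=[0.001 0.    0.016] | now in frame mm [-19.9   1.9  88.9] r 0.619
41.95 [ 1.7993e+02  1.0000e-02 -8.7540e+01] F [ 1.6 -0.  -0.7] open 0.0853 0.0 j [  9.   7.  -5.  -0. -78.  -6.]
white scene [ 0.6306 -0.1069  3.6088] 0.267 [222. 258.  24.  30.]
white top [ 0.5328  0.2634 16.5589] 0.048 [202. 212.  26.  36.]
```

servo_tool --deltas '[[[0.07, 0, 0.7], [0, 0, 0], -1], [[0, 0, 0.8], [0, 0, 0], -1], [[0, 0, 0.8], [0, 0, 0], -1], [[0, 0, 0.1], [0, 0, 0], -1], [[0, 0, 0], [0, 0, 0], 0.2], [[0, 0, 0], [0, 0, 0], 0.4], [[0, 0, 0], [0, 0, 0], 1], [[0, 0, 0], [0, 0, 0], 1], [[0, 0, 0], [0, 0, 0], 1], [[0, 0, 0], [0, 0, 0], 1]]'

```text
clock: 43.4
eef_pos: [0.61, -0.1085, 0.0305]
tcp_rot: [-179.9, -0.0, -87.5]
wrist_force: [-0.4, 0.5, 4.6]
opening: 0.0293
gripper_force: 42.0
```

servo_tool --deltas '[[[0, 0, -0.4], [0, 0, 0], 1], [[0, 0, -0.8], [0, 0, -0.1], 1], [[0, 0, -0.8], [0, 0, -0.1], 1], [[0, 0, -0.6], [0, 0, -0.061], 1], [[0, 0, 0], [0, 0, 0], 1]]'

```text
clock: 44.02
eef_pos: [0.6099, -0.1085, 0.0955]
tcp_rot: [-179.9, -0.0, -71.9]
wrist_force: [-0.2, 0.5, -2.6]
opening: 0.0296
gripper_force: 41.2
```

```bash
python3 go.py bed,-20,-62,90;
```

```text
bed(-20.0,-62.0,90.0): d25=[-12.6   -0.83   0.22] turn60=[-0.001 -0.    -0.001] | now in frame mm [ -41.1 -376.9   95.5] r 0.567
44.02 [-1.7991e+02 -2.0000e-02 -7.1920e+01] F [-0.2  0.5 -2.6] open 0.0296 41.2 j [  8.   7.  -5.   0. -79.  10.]
```

servo_tool --deltas '[[[-0.97, -0.06, 0], [0, 0, 0], 1], [[-0.97, -0.06, 0], [0, 0, 0], 1], [[-0.97, -0.06, 0], [0, 0, 0], 1], [[-0.97, -0.06, 0], [0, 0, 0], 1], [[-0.97, -0.06, 0], [0, 0, 0], 1], [[-0.97, -0.06, 0], [0, 0, 0], 1], [[-0.97, -0.06, 0], [0, 0, 0], 1], [[-0.97, -0.06, 0], [0, 0, 0], 1], [[-0.97, -0.06, 0], [0, 0, 0], 1], [[-0.97, -0.06, 0], [0, 0, 0], 1]]'

```text
clock: 45.28
eef_pos: [0.5473, 0.1272, 0.093]
tcp_rot: [179.9, 0.0, -72.0]
wrist_force: [-0.0, -0.2, -2.8]
opening: 0.0295
gripper_force: 41.0
```

servo_tool --deltas '[[[-0.97, -0.06, 0], [0, 0, 0], 1], [[-0.97, -0.06, 0], [0, 0, 0], 1], [[-0.96, -0.1, 0], [0, 0, 0], 1], [[0, 0, 0.4], [0, 0, 0], 1], [[0, 0, 0.4], [0, 0, 0], 1], [[0, 0, 0.2], [0, 0, 0], 1], [[0, 0, 0], [0, 0, 0], 1]]'

```text
clock: 46.15
eef_pos: [0.5309, 0.1965, 0.0688]
tcp_rot: [179.9, -0.0, -71.9]
wrist_force: [-0.7, -0.1, -1.9]
opening: 0.0299
gripper_force: 41.1
```

```bash
python3 go.py bed,-20,-62,52;
```

```text
bed(-20.0,-62.0,52.0): d25=[-0.02 -0.05  0.67] turn60=[ 0.001 -0.001 -0.002] | now in frame mm [-21.2 -62.6  68.8] r 0.567
46.15 [ 1.7993e+02 -3.0000e-02 -7.1950e+01] F [-0.7 -0.1 -1.9] open 0.0299 41.1 j [ 41.  -0. -15.   0. -76. -23.]
```

servo_tool --deltas '[[[-0.02, -0.05, 0.25], [0, 0, 0], 1], [[0, 0, 0.25], [0, 0, 0], 1], [[0, 0, 0.1], [0, 0, 0], 1], [[0, 0, 0.1], [0, 0, 0], 1], [[0, 0, 0.1], [0, 0, 0], 1], [[0, 0, 0.1], [0, 0, 0], 1], [[0, 0, 0], [0, 0, 0], 1]]'

```text
clock: 47.02
eef_pos: [0.532, 0.198, 0.0468]
tcp_rot: [180.0, -0.0, -71.9]
wrist_force: [-0.6, -0.1, -2.7]
opening: 0.0293
gripper_force: 41.1
```

servo_tool --deltas '[[[0, 0, 0.1], [0, 0, 0], 1], [[0, 0, 0.1], [0, 0, 0], 1], [[0, 0, 0], [0, 0, 0], 1]]'

```text
clock: 47.4
eef_pos: [0.5319, 0.198, 0.0417]
tcp_rot: [180.0, -0.0, -71.9]
wrist_force: [-0.8, 0.1, -2.1]
opening: 0.0291
gripper_force: 41.1
```

servo_tool --deltas '[[[0, 0, 0.1], [0, 0, 0], 1], [[0, 0, 0.02], [0, 0, 0], 1], [[0, 0, 0], [0, 0, 0], 0.3], [[0, 0, 0], [0, 0, 0], 0], [[0, 0, 0], [0, 0, 0], -1], [[0, 0, 0], [0, 0, 0], -1], [[0, 0, 0], [0, 0, 0], -1], [[0, 0, -0.5], [0, 0, 0], -1], [[0, 0, -0.8], [0, 0, 0], -1], [[0, 0, -0.8], [0, 0, 0], -1]]'

```text
clock: 48.65
eef_pos: [0.5323, 0.1981, 0.0932]
tcp_rot: [-180.0, -0.0, -71.9]
wrist_force: [0.1, 1.0, 0.8]
opening: 0.0852
gripper_force: 0.0
```

servo_tool --deltas '[[[0, 0.6, -1], [0, 0, 0], 1], [[0, 0.9, -1], [0, 0, 0], 1], [[0, 1, -1], [0, 0, 0], 1], [[0, 1, -1], [0, 0, 0], 1], [[0, 1, -1], [0, 0, 0], 1], [[0, 1, -1], [0, 0, 0], 1], [[0, 0, 0], [0, 0, 0], 1]]'

```text
clock: 49.52
eef_pos: [0.4014, 0.1554, 0.2458]
tcp_rot: [-179.6, 0.2, -71.8]
wrist_force: [-0.6, -0.5, -0.4]
opening: -0.0
gripper_force: 0.0
```

```bash
python3 go.py bed,22,180,215; python3 - <<'E'
from fit import *
from scipy.optimize import minimize_scalar
fs=bot.grab_frame("scene"); ft=bot.grab_frame("top")
B=[.5315,.2625,np.radians(18.15)]
hsv=cv2.cvtColor(fs["pixels"],cv2.COLOR_BGR2HSV); m=((hsv[...,0]<6)|(hsv[...,0]>174))&(hsv[...,1]>170)&(hsv[...,2]>80)
m[:, :370]=0; y,x=np.nonzero(m); print("red centroid",x.mean(),y.mean(),len(x))
f=lambda a:np.linalg.norm(proj(fs,place(np.array([[22,130-186*np.cos(a),39+186*np.sin(a)]])/1e3,B))[0]-[x.mean(),y.mean()])
r=minimize_scalar(f,bounds=(1.3,1.9),method="bounded"); print("lock",r.x,r.fun)
cv2.imwrite("pics/c8.png",cv2.resize(np.hstack([fs["pixels"][150:270,300:440],ft["pixels"][160:280,100:240]]),None,fx=2.8,fy=2.8,interpolation=cv2.INTER_CUBIC))
E
```

```text
bed(22.0,180.0,215.0): d25=[-9.64 -7.15  1.31] turn60=[-0.007  0.003  0.   ] | now in frame mm [-157.   -61.2  245.8] r 0.664
49.52 [-1.7961e+02  1.6000e-01 -7.1840e+01] F [-0.6 -0.5 -0.4] open -0.0 0.0 j [ 48. -25. -17.   0. -97. -30.]
red centroid 406.6666666666667 178.66666666666666 147
lock 1.7683724787733104 0.020107811502815653
```

View pics/c8.png

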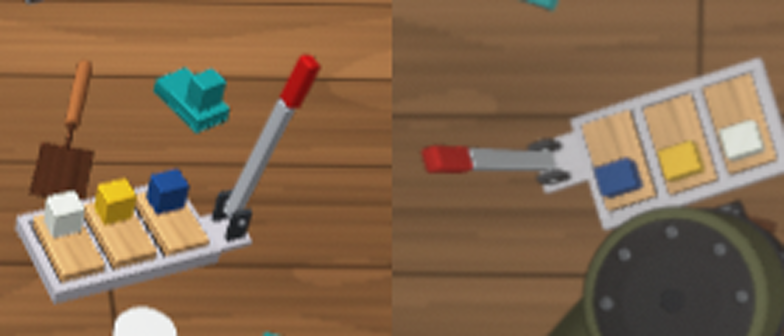

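servo_tool --deltas '[[[-1, 0, 0], [0, 0, 0], 1], [[-1, 0, 0], [0, 0, 0], 1], [[-1, 0, 0], [0, 0, 0], 1], [[-1, 0, 0], [0, 0, 0], 1], [[-1, 0, 0], [0, 0, 0], 1], [[-1, 0, 0], [0, 0, 0], 1], [[-1, 0, 0], [0, 0, 0], 1], [[-1, 0, 0], [0, 0, 0], 1], [[-1, 0, 0], [0, 0, 0], 1], [[-1, 0, 0], [0, 0, 0], 1]]'

```text
clock: 50.88
eef_pos: [0.3232, 0.3944, 0.2413]
tcp_rot: [180.0, -0.0, -71.9]
wrist_force: [0.5, 0.2, 0.2]
opening: 0.0003
gripper_force: 0.0
```

servo_tool --deltas '[[[-1, 0, 0.5], [0, 0, 0], 1], [[0, -1, 0.5], [0, 0, 0], 1], [[0, -1, 0.5], [0, 0, 0], 1], [[0, -1, 0], [0, 0, 0], 1], [[0, -1, 0], [0, 0, 0], 1], [[0, -1, 0], [0, 0, 0], 1], [[0, -1, 0], [0, 0, 0], 1], [[0, -1, 0], [0, 0, 0], 1], [[0, -0.3, 0], [0, 0, 0], 1], [[0, 0, 0], [0, 0, 0], 1]]'

```text
clock: 52.12
eef_pos: [0.4891, 0.4737, 0.2028]
tcp_rot: [179.9, -0.1, -71.9]
wrist_force: [-0.4, 0.9, 0.4]
opening: 0.0001
gripper_force: 0.0
```

```bash
python3 go.py bed,24,151,222
```

```text
bed(24.0,151.0,222.0): d25=[ 2.52  0.06 -0.76] turn60=[ 0.001 -0.001 -0.001] | now in frame mm [ 25.5 213.9 202.8] r 0.654
52.12 [ 1.7993e+02 -5.0000e-02 -7.1900e+01] F [-0.4  0.9  0.4] open 0.0001 0.0 j [ 61.  15.  16.  -0. -91. -43.]
```

servo_tool --deltas '[[[0.5, 0.02, -0.15], [0, 0, 0], 1], [[0.5, 0, -0.15], [0, 0, 0], 1], [[0.5, 0, -0.15], [0, 0, 0], 1], [[0.5, 0, -0.15], [0, 0, 0], 1], [[0.5, 0, -0.15], [0, 0, 0], 1], [[0.5, 0, 0.02], [0, 0, 0], 1], [[0.5, 0, 0.02], [0, 0, 0], 1], [[0.5, 0, 0.02], [0, 0, 0], 1], [[0.5, 0, 0.02], [0, 0, 0], 1], [[0, 0, 0], [0, 0, 0], 1]]'

```text
clock: 53.38
eef_pos: [0.5242, 0.3651, 0.2207]
tcp_rot: [180.0, -0.1, -72.0]
wrist_force: [0.0, -0.9, 0.6]
opening: 0.0
gripper_force: 0.0
```

```bash
python3 go.py bed,24,49.5,200; python3 - <<'E'
from h import *
fs=bot.grab_frame("scene"); cv2.imwrite("pics/c9.png",cv2.resize(fs["pixels"][130:270,300:440],None,fx=3,fy=3,interpolation=cv2.INTER_CUBIC))
E
```

```text
bed(24.0,49.5,200.0): d25=[2.01 0.04 0.83] turn60=[ 0.001 -0.001 -0.002] | now in frame mm [ 25.   99.8 220.7] r 0.625
53.38 [ 1.7996e+02 -6.0000e-02 -7.1960e+01] F [ 0.  -0.9  0.6] open 0.0 0.0 j [ 53.   8.  10.   0. -92. -35.]
```

View pics/c9.png

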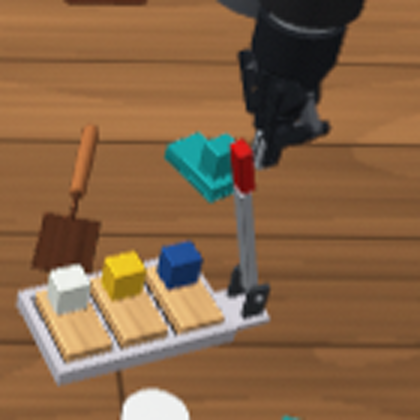

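servo_tool --deltas '[[[0.5, 0.02, 0.2], [0, 0, 0], 1], [[0.5, 0, 0.2], [0, 0, 0], 1], [[0.5, 0, 0.2], [0, 0, 0], 1], [[0.5, 0, 0.22], [0, 0, 0], 1], [[0.44, 0, 0.3], [0, 0, 0], 1], [[0.44, 0, 0.34], [0, 0, 0], 1], [[0.44, 0, 0.36], [0, 0, 0], 1], [[0.42, 0, 0.36], [0, 0, 0], 1], [[0, 0, 0], [0, 0, 0], 1]]'

```text
clock: 54.55
eef_pos: [0.5522, 0.2763, 0.1649]
tcp_rot: [179.9, -0.1, -71.9]
wrist_force: [0.5, 1.3, 0.8]
opening: -0.0001
gripper_force: 0.0
```

servo_tool --deltas '[[[0.36, 0, 0.42], [0, 0, 0], 1], [[0.32, 0, 0.46], [0, 0, 0], 1], [[0.3, 0, 0.48], [0, 0, 0], 1], [[0.28, 0, 0.48], [0, 0, 0], 1], [[0.2, 0, 0.45], [0, 0, 0], 1], [[0.16, 0, 0.45], [0, 0, 0], 1], [[0.14, 0, 0.46], [0, 0, 0], 1], [[0, 0, 0], [0, 0, 0], 1]]'

```text
clock: 55.55
eef_pos: [0.5654, 0.235, 0.0846]
tcp_rot: [179.9, -0.0, -71.9]
wrist_force: [0.0, 0.6, 0.2]
opening: 0.0003
gripper_force: 0.0
```

```bash
python3 go.py bed,24,-44,50
```

```text
bed(24.0,-44.0,50.0): d25=[ 0.29 -0.02  1.39] turn60=[ 0.002 -0.    -0.001] | now in frame mm [ 23.7 -36.7  84.6] r 0.612
55.55 [ 1.7985e+02 -3.0000e-02 -7.1910e+01] F [0.  0.6 0.2] open 0.0003 0.0 j [ 41.   6.  -6.  -0. -78. -23.]
```

```bash
cat > lk.py <<'E'
from fit import *
from scipy.optimize import minimize_scalar
fs=bot.grab_frame("scene"); B=[.5315,.2625,np.radians(18.15)]
hsv=cv2.cvtColor(fs["pixels"],cv2.COLOR_BGR2HSV); m=((hsv[...,0]<6)|(hsv[...,0]>174))&(hsv[...,1]>170)&(hsv[...,2]>80)
m[:,:290]=0; m[:140]=0; m[260:]=0; y,x=np.nonzero(m); print("red",x.mean(),y.mean(),len(x),x.min(),x.max(),y.min(),y.max())
f=lambda a:np.linalg.norm(proj(fs,place(np.array([[22,130-186*np.cos(a),39+186*np.sin(a)]])/1e3,B))[0]-[x.mean(),y.mean()])
r=minimize_scalar(f,bounds=(-.3,1.9),method="bounded"); print("lock",r.x,r.fun)
E
python3 lk.py; python3 - <<'E'
from h import *
fs=bot.grab_frame("scene"); cv2.imwrite("pics/c10.png",cv2.resize(fs["pixels"][130:270,280:440],None,fx=3,fy=3,interpolation=cv2.INTER_CUBIC))
E
```

```text
red 330.31481481481484 229.74074074074073 108 322 340 226 233
lock 0.18515828906133763 0.6734432734225985
```

View pics/c10.png

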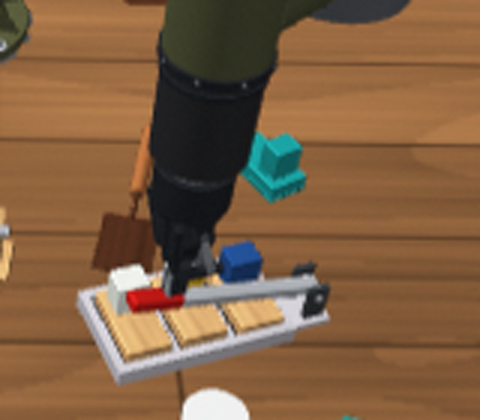

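servo_tool --deltas '[[[0.1, 0, 0.4], [0, 0, 0], 1], [[0.1, 0, 0.4], [0, 0, 0], 1], [[0.09, 0, 0.4], [0, 0, 0], 1], [[0, 0, 0.15], [0, 0, 0], 1], [[0, 0, 0], [0, 0, 0], 1]]'

```text
clock: 56.28
eef_pos: [0.5681, 0.2284, 0.0519]
tcp_rot: [179.9, -0.0, -71.9]
wrist_force: [0.6, -0.2, 0.7]
opening: -0.0
gripper_force: 0.0
```

servo_tool --deltas '[[[0, 0, 0.1], [0, 0, 0], 1], [[0, 0, 0], [0, 0, 0], 1]]'

```text
clock: 56.52
eef_pos: [0.5684, 0.2287, 0.0501]
tcp_rot: [-180.0, 0.0, -71.9]
wrist_force: [-0.2, -0.5, -0.2]
opening: -0.0001
gripper_force: 0.0
```

servo_tool --deltas '[[[0, 0, 0.1], [0, 0, 0], 1], [[0, 0, 0], [0, 0, 0], 1]]'

```text
clock: 56.78
eef_pos: [0.5686, 0.2288, 0.0491]
tcp_rot: [-179.9, -0.0, -71.9]
wrist_force: [-3.5, -1.9, 6.8]
opening: 0.0
gripper_force: 3.4
```

```bash
python3 go.py bed,24,-44,50; python3 lk.py
```

```text
bed(24.0,-44.0,50.0): d25=[ 0.02  0.03 -0.04] turn60=[-0.001 -0.    -0.   ] | now in frame mm [ 24.8 -43.6  49.1] r 0.612
56.77 [-1.7994e+02 -2.0000e-02 -7.1870e+01] F [-3.5 -1.9  6.8] open 0.0 3.4 j [ 41.   7.  -9.   0. -74. -23.]
red 327.44117647058823 238.14705882352942 102 320 338 234 242
lock -0.015175926726196573 1.179692938797204
```

servo_tool --deltas '[[[0, 0, 0.12], [0, 0, 0], 1], [[0, 0, 0.1], [0, 0, 0], 1], [[0, 0, 0], [0, 0, 0], 1]]'

```text
clock: 57.2
eef_pos: [0.5689, 0.2288, 0.0487]
tcp_rot: [-179.8, -0.1, -71.8]
wrist_force: [-18.0, -3.5, 29.0]
opening: -0.0003
gripper_force: 14.6
```

servo_tool --deltas '[[[0, 0, -0.5], [0, 0, 0], 1], [[0, 0, -1], [0, 0, 0], 1], [[0, 0, -1], [0, 0, 0], 1], [[0, 0, -1], [0, 0, 0], 1], [[0, 0, -1], [0, 0, 0], 1], [[0, 1, -1], [0, 0, 0], 1], [[0, 1, -1], [0, 0, 0], 1], [[0, 1, 0], [0, 0, 0], 1], [[0, 1, 0], [0, 0, 0], 1], [[0, 0, 0], [0, 0, 0], 1]]'

```text
clock: 58.45
eef_pos: [0.4726, 0.1975, 0.2052]
tcp_rot: [-179.9, 0.0, -71.8]
wrist_force: [0.1, 1.0, -0.1]
opening: 0.0002
gripper_force: 0.0
```

```bash
python3 lk.py; python3 - <<'E'
from h import *
fs=bot.grab_frame("scene"); cv2.imwrite("pics/end.png",cv2.resize(fs["pixels"][130:330,100:440],None,fx=2.35,fy=2.35,interpolation=cv2.INTER_CUBIC))
E
```

```text
red 328.6821705426357 237.4418604651163 129 320 338 233 242
lock 0.006576311635861657 0.06813908068308568
```

View pics/end.png

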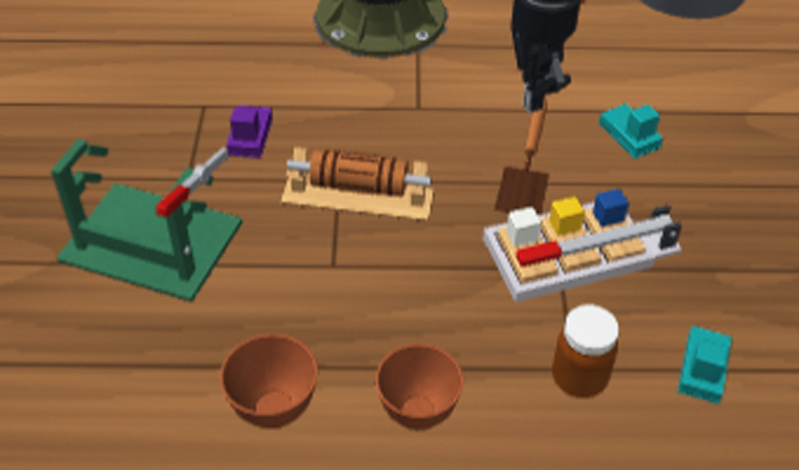

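The final picture shows the cam open, with its red handle at (172,203). The roller lies in the cradle with both axle ends in the notches (358,172). All three stamps are home with the lever shut across them (540,252), and the bystanders haven't moved.

```bash
python3 -c "
from workcell import bot
print(bot.close_job())"
```

```text
the job is handed in; nothing more can be done
None
```

The changeover is done and handed in at about 58 s on the robot clock: the cam is open, the roller lies in the cradle, all three stamps are in their pockets, and the locking lever is fully down. The verdict was not returned.

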